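Put the tins away, then hold the grinder lid at half-way

ROBOT

A 6-joint arm with a two-finger parallel gripper is mounted at the origin on the work surface. World frame = base frame: x ahead of the robot, y to its left, z up, the work surface at z = 0. Lengths are in mm, angles in degrees, forces in N, time in s.
With the tool pointing down it reaches from about 350 to 850 mm from the base axis. Payload 8.1 kg.
Tool frame: the origin (TCP) lies on the mounting face of the last link; the fingertips stand 173 mm ahead of it and the grasp point (between the pads) lies 155 mm ahead of it; z points along the fingers, y is the direction in which the jaws open and shut (so a half turn about z gives the same grasp; the last joint's range is limited). The gripper opens to 85 mm and grips with 20 to 120 N. Pads are 22 mm wide; open, the fingers measure 114 mm over their backs; the gripper's body (76 mm by 85 mm) begins 54 mm behind the grasp point. The pads swing forward as they close: fully open they stand 13 mm farther back than shut.
Start: joints at [-70.038, 7.471, 85.268, -0, 87.261, -4.893], TCP at [252.213, -544.422, 404.692] pointing down, gripper open.
Joint ranges: [-169.43, 169.43], [-51.17, 129.36], [1.28, 143.12], [-76.62, 256.62], [0, 156.53], [-152.29, 152.29]. Speed limits (degrees/s): [136.94, 136.94, 159.86, 180, 180, 180].

INTERFACE

Orientations are given as [roll, pitch, yaw] about the fixed x, y, z axes, in that order (R = Rz(yaw) Ry(pitch) Rx(roll)).
In Python, from bench import * gives the robot as it stands.
- The arm moves only by the shell command python3 -m jog 'ROWS' [FORCE]. ROWS is JSON, a list of rows, each an object of numbers: "tx", "ty", "tz": the shift along the tool's x, y, z as a fraction of full scale; "ax", "ay", "az": the turn, a rotation vector about the tool's x, y, z as a fraction of full scale; "hand": the opening, from 0 (shut) to 1 (fully open). A call has 1 to 5 rows; each row is the pose to reach, as a shift and turn from the pose commanded when the call began, along the tool's axes at that moment; what a row does not reach only later rows make up. Full scale, the value 1, is 150 mm for a shift and 45 degrees for a turn. A row lasts 1/12 s, in which the tool goes at most 41.7 mm and 7.16 degrees, less where a joint would pass 70% of its speed; a pose out of reach is approached as far as the arm can. A call with a number of a shift or a turn outside -1 to 1 is refused whole. A call with a gripper value outside its range is refused whole. The fingers move at their own pace and stop on an object; FORCE is the grip in N (left out, the last holds). Time passes only in rows, so rows that repeat a pose let the fingers close. It gives the time, the measured TCP pose, the force and the opening at its end, in the units of the state.
- sense(): the state, without advancing time (a new reading comes with each control period).
- snapshot(name): name is "scene" or "top" or "wrist"; returns a dict with "pixels" (480x640x3 uint8, red, green, blue), "z_map" (480x640 float32, mm along the optical axis (not along the pixel's ray), 0 where there is no reading), "intrinsics" (3x3 intrinsics, pixels), "R" (3x3) and "t" (3): a world point X has camera coordinates R X + t. Camera axes: x right, y down, z forward; pixel columns grow to the right and rows downward; lengths in mm; the calibration is good to about 2 mm. A picture is of the moment at which its call begins.
- hand_in(): hands the job in, once; it reports no verdict.
The state is a dict: "time": time; "joint_pos": joint angles; "qd": joint speeds; "joint_efforts": joint torques, N m; "tool_pos": TCP position; "tcp_rot": TCP orientation; "ft_force": force on the tool from outside, world axes, zero at the start; "wrist_torque": the same for the moment, N m; "finger_gap": finger opening in mm.
Only numpy, scipy, OpenCV 4.12 (cv2) and the standard library are available. Lean on these libraries where they do the work, as an engineer would, in place of code of your own. Each camera call takes 0.05 s, during which the arm holds its last target.

TASK

We are getting the coffee ready: first stand the teal and the rust-red tin upright in the two empty cells of the wooden caddy, one in each, and let go of them. Then put the lid in the grinder with its lugs through the notches, turn it clockwise to the half-way mark (45 degrees) without ever reaching the lock click, and finish while still holding it there, because the lid springs back if you let go. Leave everything else where it stands.

Things in the scene. Friction and masses are not known exactly. Their poses are not given: they have to be found in the camera images.
- tin_teal_center (a point): centre (half-way up) of the teal tin with gold cap: an upright cylinder 40 mm in diameter and 85 mm tall, about 0.14 kg, at the start standing on the table in front of the grinder, its z axis up. Grip it near or above its centre so that the fingers stay clear of the caddy walls.
- tin_rust_center (a point): centre (half-way up) of the rust-red tin with gold cap: an upright cylinder 40 mm in diameter and 85 mm tall, about 0.14 kg, at the start standing on the table in front of the grinder, its z axis up. Grip it near or above its centre so that the fingers stay clear of the caddy walls.
- caddy: dark wooden divided crate, fixed: three cells in a row along its y axis (188 mm long, 66 mm deep, 30 mm tall, cell centres 61 mm apart); the middle cell is taken by the cream tin. Origin under its centre.
- cell_left (a point): centre of the floor of the caddy's left (+y) end cell, empty at the start: 56 mm square inside, its floor 5 mm above the table, its walls rising 25 mm above that floor (30 mm above the table). This point's axes are the caddy's.
- cell_right (a point): centre of the floor of the caddy's right (-y) end cell, empty at the start: 56 mm square inside, its floor 5 mm above the table, its walls rising 25 mm above that floor (30 mm above the table). This point's axes are the caddy's.
- lid_grip (a point): grip point of the loose grinder lid, on its axis, 40 mm above its underside: the middle of a black upright bar (50 mm long along this point's x axis, 15 mm thick, from 18 to 58 mm above the underside) whose two flat sides are pinched from above. z axis up; the lid is the same after a half turn. About 0.15 kg.
- lid: the lid itself, origin at the centre of its underside, lying flat on the table at the start: a blue disc 78 mm in diameter, 18 mm thick, with two black lugs at the foot of its rim at its +x and -x ends, in line with the bar (12 mm wide, 6 mm high, tips 47 mm from the axis).
- grinder_mouth (a point): centre of the grinder's mouth, level with its top rim, 100 mm above the table: a chrome ring with an 86 mm hole and two notches for the lugs, at this point's +x and -x (about 4 mm play all round). Bar in line with the notches, the lid drops in until its underside rests on the collar 15 mm below the rim, its grip point then 25 mm above the rim.
- grinder: coffee grinder: fixed dark round machine, 120 mm in diameter, 100 mm tall, origin under its centre. On its rim: white marks at the notches (its +x and -x), orange marks 45 degrees clockwise (from above) of them = half-way, red marks at 90 degrees = locked. Turned clockwise, the lugs run under the ring.
- collar (a joint): angle (rad) of the sprung collar in the grinder that the lid's lugs turn: 0 = rest, at the notches; grows clockwise seen from above; 0.785 = half-way mark; lock catch felt from about 1.15, clicks at 1.2; stop at 1.6. A spring turns it back to 0 when let go (0.12 N m at half-way). The lugs have 0.08 rad of play in it.
- dallah: chrome coffee pot (dallah), 226 mm tall, spout and gold handle, origin under its centre. A bystander: leave it alone.
- date_dish: hexagonal glass date dish with domed cover, 156 mm across, 118 mm tall, origin under its centre. A bystander: leave it alone.
- coasters: stack of square plastic coasters in a black holder, 105 mm square, 45 mm tall, origin under its centre. A bystander: leave it alone.
- finjan1: small handleless ceramic cup with a teal band, 58 mm across the rim, 48 mm tall, standing on the gold tray at the back; origin under its centre. A bystander: leave it alone.
- finjan2: the same cup with a rust-red band. A bystander: leave it alone.
- finjan3: the same cup with a blue band. A bystander: leave it alone.
- tin_cream_center (a point): centre of the cream tin, the same size as the other tins, already standing in the middle cell of the caddy. A bystander: leave it there.

How it is judged (in metres and radians):
On the way, in this order (a step that is already met when the one before it is completed fails the run):
1. both tins stand upright in the two empty cells, one in each, released, the lid not yet in the grinder (((horizontal distance between tin_teal_center and cell_left below 0.016 m and z of tin_teal_center in the frame of cell_left below 0.048 m and angle between each of tin_teal_center, tin_rust_center's own z axis and vertical below 0.12 rad and horizontal distance between tin_rust_center and cell_right below 0.016 m and z of tin_rust_center in the frame of cell_right below 0.048 m) or (horizontal distance between tin_teal_center and cell_right below 0.016 m and z of tin_teal_center in the frame of cell_right below 0.048 m and angle between each of tin_teal_center, tin_rust_center's own z axis and vertical below 0.12 rad and horizontal distance between tin_rust_center and cell_left below 0.016 m and z of tin_rust_center in the frame of cell_left below 0.048 m)) and contact force between the fingers and tin_teal below 0.3 N and contact force between the fingers and tin_rust below 0.3 N and not (horizontal distance between lid_grip and grinder_mouth below 0.006 m and z of lid_grip in the frame of grinder_mouth below 0.029 m and angle between lid_grip's own z axis and vertical below 0.1 rad)), for 0.2 s.
2. the lid is seated in the grinder through the notches, not yet turned (horizontal distance between lid_grip and grinder_mouth below 0.006 m and z of lid_grip in the frame of grinder_mouth below 0.029 m and angle between lid_grip's own z axis and vertical below 0.1 rad and value of joint collar below 0.3 rad), for 0.1 s.
At the end, for the whole second after the job is handed in: Teal and rust-red tins upright (within 7 deg), released, on the floors of the two end cells, one each; lid seated level in the grinder (axis within 6 mm, down within 4 mm) and still gripped, steady, with the collar within 0.14 rad (8 deg) of the 45-degree half-way mark (((horizontal distance between tin_teal_center and cell_left below 0.016 m and z of tin_teal_center in the frame of cell_left below 0.048 m and angle between each of tin_teal_center, tin_rust_center's own z axis and vertical below 0.12 rad and horizontal distance between tin_rust_center and cell_right below 0.016 m and z of tin_rust_center in the frame of cell_right below 0.048 m) or (horizontal distance between tin_teal_center and cell_right below 0.016 m and z of tin_teal_center in the frame of cell_right below 0.048 m and angle between each of tin_teal_center, tin_rust_center's own z axis and vertical below 0.12 rad and horizontal distance between tin_rust_center and cell_left below 0.016 m and z of tin_rust_center in the frame of cell_left below 0.048 m)) and contact force between the fingers and tin_teal below 0.3 N and contact force between the fingers and tin_rust below 0.3 N and linear speed of each of tin_teal, tin_rust below 0.03 m/s and horizontal distance between lid_grip and grinder_mouth below 0.006 m and z of lid_grip in the frame of grinder_mouth below 0.029 m and angle between lid_grip's own z axis and vertical below 0.1 rad and value of joint collar between 0.645 and 0.925 rad and velocity of joint collar between -0.1 and 0.1 rad/s and contact force between the fingers and lid above 1 N); the arm keeps its last pose, push and grip.
It fails at once if the lid was turned into the lock click (collar beyond 1.2 rad) (value of joint collar above 1.2 rad).
It fails at once if something else on the console was moved by more than 30 mm (distance of any of dallah, date_dish, coasters, finjan1, finjan2, finjan3, tin_cream_center from where it was at the start of the episode above 0.03 m).
It also fails if it takes over 72 s, if anything falls off the work surface, if the arm or the gripper's body presses on something with over 40 N, if the wrist force passes 120 N, or if a joint passes its speed limit or range.

## Working session

There is one attempt and no reset: what is moved stays moved. The work goes in short steps, Python scripts to look and compute and a shell command to move; the robot and the scene stay as the last step left them, time stands still between calls to the robot, and variables do not carry over. Pictures are saved under pics/ and viewed, and the job is handed in when it is done.

```bash
ls; mkdir -p pics
python3 - <<'E'
from bench import *
import cv2
print(sense())
for n in("scene","top","wrist"):
    s=snapshot(n); cv2.imwrite(f"pics/{n}0.png",s["pixels"][:,:,::-1]); print(n,s["intrinsics"].tolist(),s["R"].tolist(),s["t"].tolist())
E
```

```text
pics
{'time': 0.0, 'joint_pos': array([-7.00394190e+01,  7.51664418e+00,  8.53295566e+01, -3.38273957e-04,
        8.72615538e+01, -4.89300742e+00]), 'qd': array([ 0.06028275,  0.11296455,  0.00417431,  0.04064562, -0.08913455,
        0.02922617]), 'joint_efforts': array([ 2.73893005e-03, -5.69383013e+01, -5.00560176e+01,  2.42532060e-04,
        1.46260142e-02, -2.67733560e-05]), 'tool_pos': array([ 252.12198158, -544.2060695 ,  403.62545632]), 'tcp_rot': array([-1.79892609e+02, -8.85432613e-03,  2.48535966e+01]), 'ft_force': array([-0.25751208,  0.10178829,  0.09449946]), 'wrist_torque': array([0.02426926, 0.00934501, 0.03307067]), 'finger_gap': 84.94899993579828}
scene [[457.76005920511847, 0.0, 317.9945059145645], [0.0, 457.76005920511847, 235.31703177148242], [0.0, 0.0, 1.0]] [[-0.7539304723245766, 0.6567739488091571, -0.0153890566984337], [0.534118824320005, 0.5991558516549762, -0.5964305046982559], [-0.3824995743885951, -0.457886716987103, -0.8025171836162243]] [464.2732797568946, -287.52978640960106, 1272.902622890717]
top [[543.798176640348, 0.0, 319.6160063013469], [0.0, 543.798176640348, 236.52372073774967], [0.0, 0.0, 1.0]] [[-0.016937383933829417, -0.9998560153078752, 0.0010361844119691139], [-0.982165792101327, 0.01644361306244227, -0.1872964612997933], [0.1872524548609453, -0.004190016958226911, -0.9823028870498339]] [-12.263274837517258, 599.0782204461772, 1312.7085553459524]
wrist [[413.1379271465792, 0.0, 316.67035941214675], [0.0, 413.1379271465792, 237.3007391221518], [0.0, 0.0, 1.0]] [[0.4198042449136675, -0.9076128090001905, -0.0018398073952004686], [-0.8641969264195262, -0.4003406206755788, 0.30478034681412514], [-0.27735909633453815, -0.1263581274626932, -0.9524208918879364]] [-598.4001769159494, -39.0166902838264, 380.4966890631068]
```

View pics/top0.png

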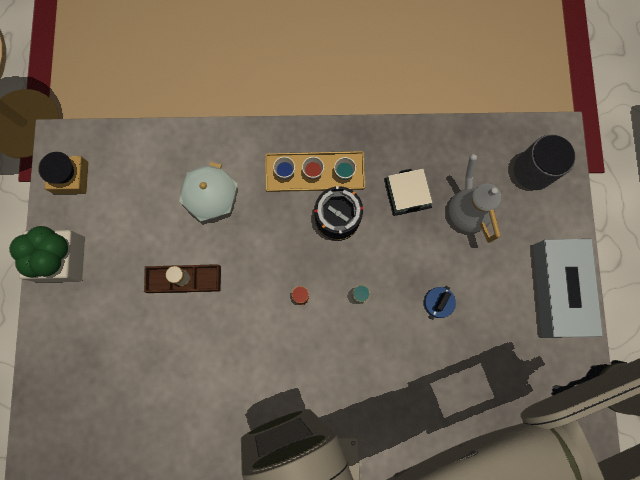

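View pics/scene0.png

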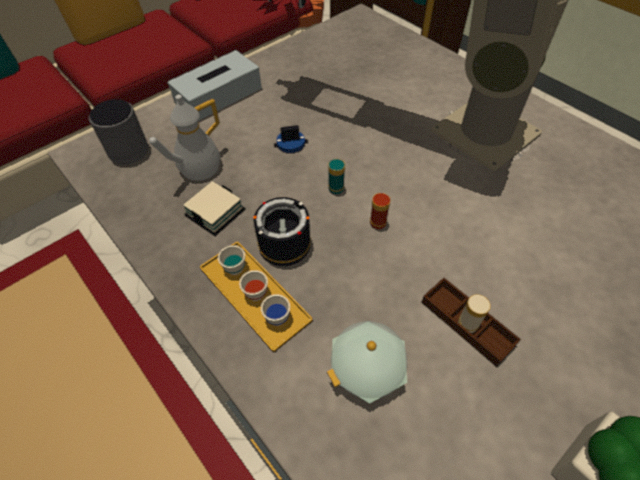

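The top view shows the rust tin at (300,295), teal at (360,294), the lid at (440,302), the caddy at (182,278) with its cream tin at (176,275), and the grinder at (338,212). Next I measure them.

```bash
cat > h.py <<'E'
import numpy as np, cv2
from bench import *
def ray(s,u,v,z):
    K,R,t=np.array(s["intrinsics"]),np.array(s["R"]),np.array(s["t"])
    d=R.T@np.linalg.inv(K)@np.array([u,v,1.]); c=-R.T@t
    return c+d*(z-c[2])/d[2]
def proj(s,X):
    p=np.array(s["intrinsics"])@(np.array(s["R"])@np.array(X,float)+np.array(s["t"])); return p[:2]/p[2]
def world(s):
    K,R,t=np.array(s["intrinsics"]),np.array(s["R"]),np.array(s["t"])
    v,u=np.mgrid[:480,:640]; z=s["z_map"]
    P=np.stack([(u-K[0,2])/K[0,0]*z,(v-K[1,2])/K[1,1]*z,z],-1)
    return (P-t)@R
def tip(): # what to do
    q=sense(); return q
E
python3 - <<'E'
from h import *
s=snapshot("top"); W=world(s); hsv=cv2.cvtColor(s["pixels"],cv2.COLOR_RGB2HSV)
np.save("top.npy",W)
def blob(name,m,z,lo,hi,roi):
    u0,v0,u1,v1=roi; k=np.zeros(m.shape,bool);k[v0:v1,u0:u1]=True
    m=m&k&(W[...,2]>lo)&(W[...,2]<hi)
    p=np.argwhere(m)
    print(name,len(p),"depthmean",np.median(W[m],0).round(1)); 
    (c,r)=cv2.minEnclosingCircle(p[:,::-1].astype(np.float32)); x=ray(s,*c,z); print("  circ",np.round(c,1),round(r,1),x.round(1)); return m
one=np.ones((480,640),bool)
for n,r in(("rust",(285,280,318,310)),("teal",(345,280,378,310)),("cream",(160,260,195,290))):
    z=90 if n=="cream" else 85
    blob(n,one,z,z-8,z+8,r)
m=blob("lidbar",one,58,48,66,(415,280,470,330))
m2=blob("liddisc",one,18,10,26,(415,280,470,330))
p=W[m][:,:2]; c=p.mean(0); w=np.linalg.svd(p-c)[2][0]; print("bar",c,np.degrees(np.arctan2(w[1],w[0])), ((p-c)@w).min(),((p-c)@w).max())
m=blob("rim",one,100,92,108,(300,175,375,245))
blob("dark? caddy",one,30,20,38,(135,255,230,300))
m=np.zeros((480,640),bool);m[255:300,135:230]=1;m&=(W[...,2]>20)&(W[...,2]<38)
p=W[m][:,:2].astype(np.float32); print("caddy",cv2.minAreaRect(p))
for n,(u0,v0,u1,v1) in {"g":(295,165,380,245),"l":(410,275,470,335),"c":(135,250,230,300)}.items():
    cv2.imwrite(f"pics/crop_{n}.png",cv2.resize(s["pixels"][v0:v1,u0:u1,::-1],None,fx=7,fy=7,interpolation=cv2.INTER_CUBIC))
E
```

```text
rust 225 depthmean [452.9  27.7  85. ]
  circ [299.8 294.2] 8.5 [452.4  28.1  85. ]
teal 225 depthmean [ 452.7 -119.5   84.7]
  circ [360.6 293.1] 8.5 [ 452.4 -118.9   85. ]
cream 234 depthmean [505.7 331.8  89.9]
  circ [174.1 274.2] 8.7 [505.3 331.8  90. ]
lidbar 132 depthmean [ 431.9 -324.    56.8]
  circ [442.5 300.5] 10.1 [ 433.2 -322.    58. ]
liddisc 588 depthmean [ 431.9 -319.4   17.2]
  circ [439.5 301.5] 16.5 [ 433.5 -323.3   18. ]
bar [ 432.24557367 -323.50193928] 148.25969228476347 -25.391475574545517 23.97753788088207
rim 815 depthmean [656.5 -69.8  99.6]
  circ [338.2 209.9] 24.3 [656.4 -69.  100. ]
dark? caddy 561 depthmean [496.9 322.8  29.6]
  circ [181.  277.5] 39.4 [504.2 330.1  30. ]
caddy ((503.5037841796875, 330.0206298828125), (66.74783325195312, 189.1204071044922), 0.6966252326965332)
```

View pics/crop_g.png

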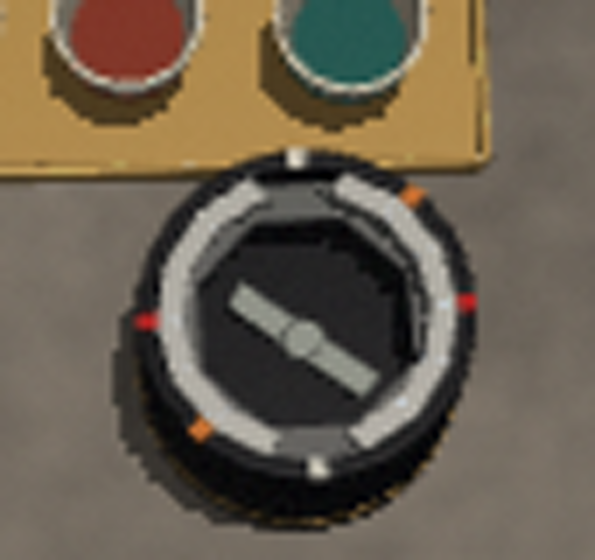

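View pics/crop_l.png

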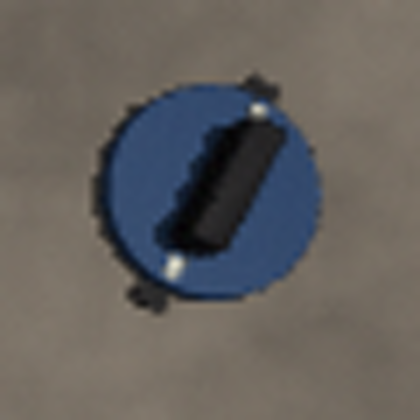

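View pics/crop_c.png

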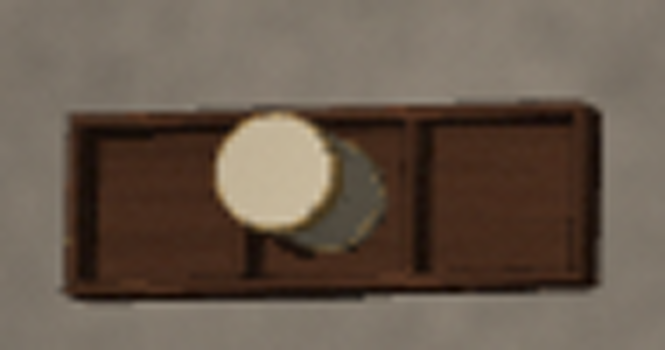

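View pics/wrist0.png

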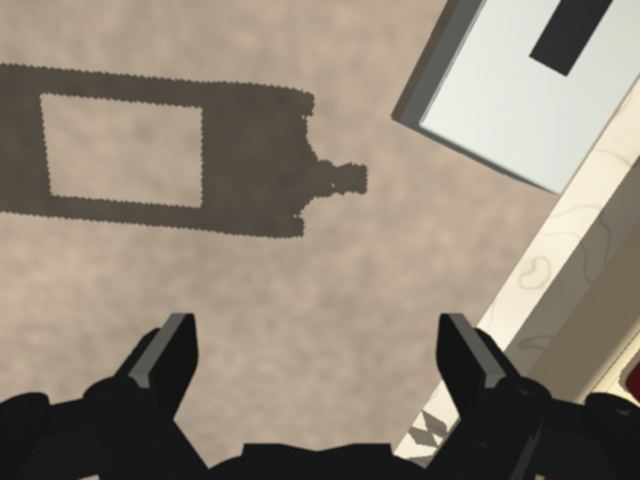

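Run:
```python
from h import *
s=snapshot("top")
o=lambda u,v,z:ray(s,295+u/7-.5,165+v/7-.5,z)[:2]
for n,a,b in(("white",(297,157),(318,468)),("orange",(413,195),(200,430)),("red",(467,302),(147,321))):
    A,B=o(*a,100),o(*b,100); d=A-B; print(n,((A+B)/2).round(1),np.linalg.norm(d).round(1),np.degrees(np.arctan2(d[1],d[0])).round(1))
l=lambda u,v,z:ray(s,410+u/7-.5,275+v/7-.5,z)[:2]
A,B=l(259,110,18),l(176,266,18);d=A-B;print("lid dots",(A+B)/2,np.degrees(np.arctan2(d[1],d[0])),np.linalg.norm(d))
W=np.load("top.npy")
m=np.zeros((480,640),bool);m[255:300,135:230]=1;m&=(W[...,2]>20)&(W[...,2]<38)
p=W[m][:,:2].astype(np.float32); print(cv2.boxPoints(cv2.minAreaRect(p)))
# scene view check of tin tops, by depth
s=snapshot("scene");W=world(s)
for n,c in(("rust",(452.4,28)),("teal",(452.4,-119)),("cream",(505,332))):
    u,v=proj(s,(*c,85)).astype(int); P=W[v-12:v+12,u-14:u+14].reshape(-1,3); P=P[abs(P[:,2]-(90 if n=="cream" else 85))<6]; print(n,(P.max(0)/2+P.min(0)/2).round(1),(P.max(0)-P.min(0)).round(1))
for n,c,z,R in(("bar",(432.5,-323),58,40),("rim",(656.4,-69.3),100,50)):
    k=(np.hypot(W[...,0]-c[0],W[...,1]-c[1])<R)&(abs(W[...,2]-z)<6); P=W[k]; print(n,(P.max(0)/2+P.min(0)/2).round(1),(P.max(0)-P.min(0)).round(1))
```

```text
white [658.8 -69.6] 112.6 2.4
orange [658.6 -69.5] 113.6 -42.6
red [658.7 -69.5] 112.7 -87.5
lid dots [ 433.94335096 -326.12574328] -30.92468384508134 64.8645529271289
[[468.98267 424.1681 ]
 [471.28198 235.06165]
 [538.0249  235.87317]
 [535.7256  424.9796 ]]
rust [453.7  27.4  84. ] [42.6 40.7  9.5]
teal [ 453.8 -120.5   83.7] [43.3 41.5  9.1]
cream [505.3 331.7  89.1] [42.9 40.4  9.5]
bar [ 434.  -324.7   56.4] [48.4 32.9  8.7]
rim [655.5 -69.1  99.2] [97.3 99.   9.1]
```

Calibration agrees across views to ~2 mm. I'll swing over to the rust tin, turning the tool to yaw 90.

```bash
python3 -m jog '[{"az":-0.15,"tx":0.15,"ty":-0.15,"hand":1},{"az":-0.3,"tx":0.35,"ty":-0.35,"hand":1},{"az":-0.45,"tx":0.55,"ty":-0.55,"hand":1},{"az":-0.6,"tx":0.75,"ty":-0.75,"hand":1},{"az":-0.75,"tx":0.95,"ty":-0.95,"hand":1}]' 40; python3 -m jog '[{"az":-0.15,"hand":1},{"az":-0.3,"hand":1},{"az":-0.45,"hand":1},{"az":-0.6,"hand":1},{"az":-0.7,"hand":1}]'
```

```text
invalid input at $[0]: expected keys tx, ty, tz, ax, ay, az, hand
invalid input at $[0]: expected keys tx, ty, tz, ax, ay, az, hand
```

```bash
python3 -m jog '[{"tx":0.15,"ty":-0.15,"tz":0,"ax":0,"ay":0,"az":-0.15,"hand":1},{"tx":0.35,"ty":-0.35,"tz":0,"ax":0,"ay":0,"az":-0.3,"hand":1},{"tx":0.55,"ty":-0.55,"tz":0,"ax":0,"ay":0,"az":-0.45,"hand":1},{"tx":0.75,"ty":-0.75,"tz":0,"ax":0,"ay":0,"az":-0.6,"hand":1},{"tx":0.95,"ty":-0.95,"tz":0,"ax":0,"ay":0,"az":-0.75,"hand":1}]' 40; python3 -m jog '[{"tx":0,"ty":0,"tz":0,"ax":0,"ay":0,"az":-0.15,"hand":1},{"tx":0,"ty":0,"tz":0,"ax":0,"ay":0,"az":-0.3,"hand":1},{"tx":0,"ty":0,"tz":0,"ax":0,"ay":0,"az":-0.45,"hand":1},{"tx":0,"ty":0,"tz":0,"ax":0,"ay":0,"az":-0.6,"hand":1},{"tx":0,"ty":0,"tz":0,"ax":0,"ay":0,"az":-0.7,"hand":1}]'
```

```text
time: 0.72
tool_pos: [320.7, -356.4, 404.5]
tcp_rot: [180.0, -0.0, 58.9]
ft_force: [1.2, -0.7, 0.3]
finger_gap: 85.3
time: 1.13
tool_pos: [320.7, -357.8, 404.8]
tcp_rot: [180.0, 0.0, 90.5]
ft_force: [0.0, 0.1, 0.3]
finger_gap: 85.4
```

```bash
python3 -m jog '[{"tx":0.15,"ty":0.1,"tz":0.05,"ax":0,"ay":0,"az":0,"hand":1},{"tx":0.35,"ty":0.2,"tz":0.1,"ax":0,"ay":0,"az":0,"hand":1},{"tx":0.6,"ty":0.3,"tz":0.2,"ax":0,"ay":0,"az":0,"hand":1},{"tx":0.8,"ty":0.4,"tz":0.3,"ax":0,"ay":0,"az":0,"hand":1},{"tx":1,"ty":0.45,"tz":0.35,"ax":0,"ay":0,"az":0,"hand":1}]'; python3 -m jog '[{"tx":0.2,"ty":0.1,"tz":0.05,"ax":0,"ay":0,"az":0,"hand":1},{"tx":0.4,"ty":0.2,"tz":0.1,"ax":0,"ay":0,"az":0,"hand":1},{"tx":0.6,"ty":0.3,"tz":0.2,"ax":0,"ay":0,"az":0,"hand":1},{"tx":0.8,"ty":0.4,"tz":0.3,"ax":0,"ay":0,"az":0,"hand":1},{"tx":1,"ty":0.43,"tz":0.35,"ax":0,"ay":0,"az":0,"hand":1}]'; python3 -m jog '[{"tx":0.15,"ty":0,"tz":0,"ax":0,"ay":0,"az":0,"hand":1},{"tx":0.35,"ty":0,"tz":0,"ax":0,"ay":0,"az":0,"hand":1},{"tx":0.5,"ty":0,"tz":0,"ax":0,"ay":0,"az":0,"hand":1},{"tx":0.57,"ty":0,"tz":0,"ax":0,"ay":0,"az":0,"hand":1},{"tx":0.57,"ty":0,"tz":0,"ax":0,"ay":0,"az":0,"hand":1}]'
python3 - <<'E'
from h import *
q=sense();print(q["tool_pos"],q["tcp_rot"],q["joint_pos"])
s=snapshot("wrist");cv2.imwrite("pics/w1.png",s["pixels"][:,:,::-1])
E
```

```text
time: 1.55
tool_pos: [388.2, -206.0, 350.5]
tcp_rot: [-180.0, -0.1, 90.1]
ft_force: [0.0, 0.8, -0.5]
finger_gap: 85.4
time: 1.97
tool_pos: [452.7, -56.0, 298.3]
tcp_rot: [-180.0, -0.0, 90.1]
ft_force: [-1.1, -0.2, -0.9]
finger_gap: 85.8
time: 2.38
tool_pos: [451.8, 29.4, 299.7]
tcp_rot: [180.0, -0.0, 90.3]
ft_force: [-0.1, 0.3, 0.0]
finger_gap: 85.4
[451.75447729  29.38595341 299.73077103] [ 1.79996037e+02 -2.43641124e-02  9.02654588e+01] [-2.78254911e+00 -1.15872522e+01  1.15028223e+02  2.52317459e-02
  7.65563687e+01 -3.05387263e+00]
```

View pics/w1.png

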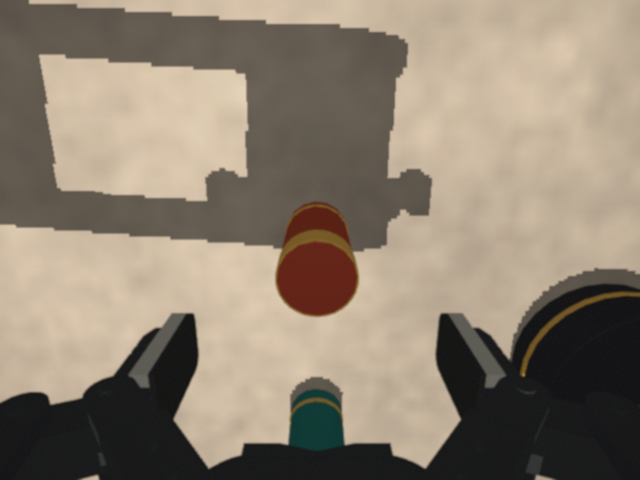

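The wrist view shows the rust tin's cap centred between the pads at (317,275). I'll descend to it and grip.

```bash
python3 -m jog '[{"tx":-0.01,"ty":0.01,"tz":0.12,"ax":0,"ay":0,"az":0,"hand":1},{"tx":-0.01,"ty":0.01,"tz":0.28,"ax":0,"ay":0,"az":0,"hand":1},{"tx":-0.01,"ty":0.01,"tz":0.43,"ax":0,"ay":0,"az":0,"hand":1},{"tx":-0.01,"ty":0.01,"tz":0.54,"ax":0,"ay":0,"az":0,"hand":1},{"tx":-0.01,"ty":0.01,"tz":0.57,"ax":0,"ay":0,"az":0,"hand":0.9}]' 40; python3 -m jog '[{"tx":0,"ty":0,"tz":0,"ax":0,"ay":0,"az":0,"hand":0.3},{"tx":0,"ty":0,"tz":0,"ax":0,"ay":0,"az":0,"hand":0.3},{"tx":0,"ty":0,"tz":0,"ax":0,"ay":0,"az":0,"hand":0.3},{"tx":0,"ty":0,"tz":0,"ax":0,"ay":0,"az":0,"hand":0.3},{"tx":0,"ty":0,"tz":0,"ax":0,"ay":0,"az":0,"hand":0.3}]' 40; python3 -m jog '[{"tx":0,"ty":0,"tz":0,"ax":0,"ay":0,"az":0,"hand":0.3},{"tx":0,"ty":0,"tz":0,"ax":0,"ay":0,"az":0,"hand":0.3},{"tx":0,"ty":0,"tz":0,"ax":0,"ay":0,"az":0,"hand":0.3}]' 40
```

```text
time: 2.85
tool_pos: [451.9, 24.9, 211.2]
tcp_rot: [-179.7, 0.0, 90.0]
ft_force: [-0.5, -0.0, -0.6]
finger_gap: 77.7
time: 3.27
tool_pos: [454.1, 25.9, 215.8]
tcp_rot: [179.9, 0.0, 90.1]
ft_force: [-2.7, -2.2, 8.2]
finger_gap: 39.2
time: 3.52
tool_pos: [454.1, 26.0, 215.8]
tcp_rot: [179.9, 0.0, 90.1]
ft_force: [-2.0, -1.8, 6.9]
finger_gap: 38.8
```

```bash
python3 -m jog '[{"tx":0,"ty":0,"tz":-0.1,"ax":0,"ay":0,"az":0,"hand":0.3},{"tx":0,"ty":0,"tz":-0.25,"ax":0,"ay":0,"az":0,"hand":0.3},{"tx":0.05,"ty":0,"tz":-0.45,"ax":0,"ay":0,"az":0,"hand":0.3},{"tx":0.15,"ty":0,"tz":-0.65,"ax":0,"ay":0,"az":0,"hand":0.3},{"tx":0.3,"ty":0.05,"tz":-0.75,"ax":0,"ay":0,"az":0,"hand":0.3}]'; python3 -m jog '[{"tx":0.2,"ty":0.05,"tz":0,"ax":0,"ay":0,"az":0,"hand":0.3},{"tx":0.4,"ty":0.1,"tz":0,"ax":0,"ay":0,"az":0,"hand":0.3},{"tx":0.6,"ty":0.15,"tz":0,"ax":0,"ay":0,"az":0,"hand":0.3},{"tx":0.8,"ty":0.2,"tz":0,"ax":0,"ay":0,"az":0,"hand":0.3},{"tx":1,"ty":0.28,"tz":0,"ax":0,"ay":0,"az":0,"hand":0.3}]';python3 -m jog '[{"tx":0.2,"ty":0,"tz":0,"ax":0,"ay":0,"az":0,"hand":0.3},{"tx":0.4,"ty":0,"tz":0,"ax":0,"ay":0,"az":0,"hand":0.3},{"tx":0.6,"ty":0,"tz":0,"ax":0,"ay":0,"az":0,"hand":0.3},{"tx":0.8,"ty":0,"tz":0,"ax":0,"ay":0,"az":0,"hand":0.3},{"tx":0.95,"ty":0,"tz":0,"ax":0,"ay":0,"az":0,"hand":0.3}]';python3 -m jog '[{"tx":0.1,"ty":0,"tz":0,"ax":0,"ay":0,"az":0,"hand":0.3},{"tx":0.17,"ty":0,"tz":0,"ax":0,"ay":0,"az":0,"hand":0.3},{"tx":0.17,"ty":0,"tz":0,"ax":0,"ay":0,"az":0,"hand":0.3},{"tx":0.17,"ty":0,"tz":0,"ax":0,"ay":0,"az":0,"hand":0.3}]'
python3 - <<'E'
from h import *
q=sense();print(q["tool_pos"],q["tcp_rot"],q["finger_gap"],q["ft_force"])
s=snapshot("scene");cv2.imwrite("pics/s1.png",cv2.resize(s["pixels"][200:460,340:600,::-1],None,fx=2.2,fy=2.2))
s=snapshot("wrist");cv2.imwrite("pics/w2.png",s["pixels"][:,:,::-1])
E
```

```text
time: 3.93
tool_pos: [461.2, 70.8, 331.2]
tcp_rot: [179.7, 0.0, 90.0]
ft_force: [1.1, -0.7, -0.3]
finger_gap: 39.4
time: 4.35
tool_pos: [502.4, 223.0, 327.3]
tcp_rot: [180.0, -0.0, 90.1]
ft_force: [0.6, -0.8, -1.0]
finger_gap: 39.4
time: 4.77
tool_pos: [501.9, 366.2, 327.2]
tcp_rot: [180.0, -0.1, 90.2]
ft_force: [0.1, -0.1, -0.2]
finger_gap: 39.1
time: 5.1
tool_pos: [502.2, 389.2, 326.7]
tcp_rot: [180.0, 0.0, 90.2]
ft_force: [0.4, -0.3, -0.6]
finger_gap: 39.5
[502.15319409 389.21882575 326.71984642] [1.79997520e+02 2.21377296e-02 9.01511065e+01] 39.45857944893832 [ 0.4103432  -0.26032222 -0.55482169]
```

View pics/s1.png

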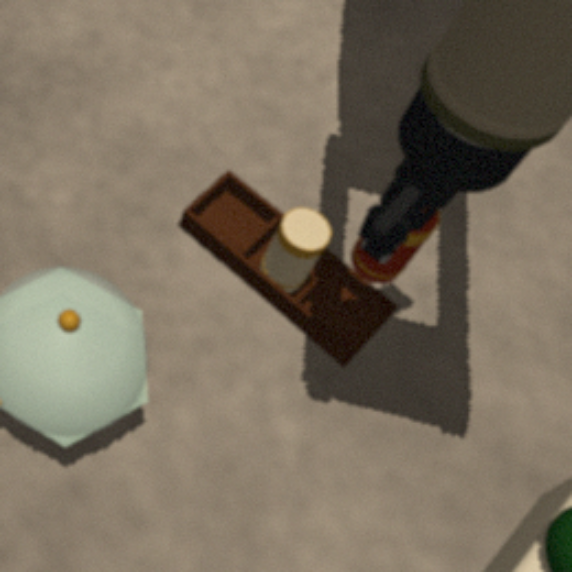

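View pics/w2.png

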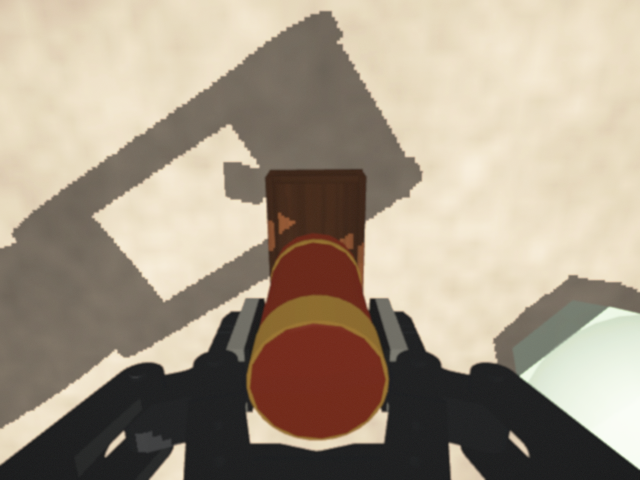

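Wrist view: the rust tin is held straight, with its cap at (317,380) and the cell behind it at (316,230). I'll lower it into the left cell.

```bash
python3 -m jog '[{"tx":0.01,"ty":0.01,"tz":0.1,"ax":0,"ay":0,"az":0,"hand":0.3},{"tx":0.01,"ty":0.01,"tz":0.25,"ax":0,"ay":0,"az":0,"hand":0.3},{"tx":0.01,"ty":0.01,"tz":0.4,"ax":0,"ay":0,"az":0,"hand":0.3},{"tx":0.01,"ty":0.01,"tz":0.5,"ax":0,"ay":0,"az":0,"hand":0.3},{"tx":0.01,"ty":0.01,"tz":0.6,"ax":0,"ay":0,"az":0,"hand":0.3}]';python3 -m jog '[{"tx":0,"ty":0,"tz":0.04,"ax":0,"ay":0,"az":0,"hand":0.3},{"tx":0,"ty":0,"tz":0.07,"ax":0,"ay":0,"az":0,"hand":0.3},{"tx":0,"ty":0,"tz":0.09,"ax":0,"ay":0,"az":0,"hand":0.3},{"tx":0,"ty":0,"tz":0.1,"ax":0,"ay":0,"az":0,"hand":0.3},{"tx":0,"ty":0,"tz":0.1,"ax":0,"ay":0,"az":0,"hand":0.3}]'
```

```text
time: 5.62
tool_pos: [503.4, 389.4, 234.0]
tcp_rot: [-179.9, 0.1, 90.0]
ft_force: [0.7, -0.7, -1.6]
finger_gap: 39.2
time: 6.03
tool_pos: [504.0, 390.8, 222.2]
tcp_rot: [180.0, -0.0, 90.1]
ft_force: [-0.5, -0.7, -0.7]
finger_gap: 39.4
```

```bash
python3 -m jog '[{"tx":0,"ty":0,"tz":0.015,"ax":0,"ay":0,"az":0,"hand":0.3},{"tx":0,"ty":0,"tz":0.015,"ax":0,"ay":0,"az":0,"hand":0.3}]'; python3 -m jog '[{"tx":0,"ty":0,"tz":0,"ax":0,"ay":0,"az":0,"hand":0.55},{"tx":0,"ty":0,"tz":0,"ax":0,"ay":0,"az":0,"hand":0.9},{"tx":0,"ty":0,"tz":0,"ax":0,"ay":0,"az":0,"hand":0.9},{"tx":0,"ty":0,"tz":-0.05,"ax":0,"ay":0,"az":0,"hand":0.9},{"tx":0,"ty":0,"tz":-0.2,"ax":0,"ay":0,"az":0,"hand":0.9}]';python3 -m jog '[{"tx":0,"ty":0,"tz":-0.2,"ax":0,"ay":0,"az":0,"hand":1},{"tx":0,"ty":0,"tz":-0.4,"ax":0,"ay":0,"az":0,"hand":1},{"tx":0,"ty":0,"tz":-0.55,"ax":0,"ay":0,"az":0,"hand":1}]'
python3 - <<'E'
from h import *
q=sense();print(q["tool_pos"],q["tcp_rot"],q["finger_gap"],q["ft_force"])
s=snapshot("wrist");cv2.imwrite("pics/w3.png",s["pixels"][:,:,::-1])
E
```

```text
time: 6.2
tool_pos: [504.3, 391.2, 220.9]
tcp_rot: [179.9, -0.1, 90.1]
ft_force: [0.1, -0.5, 1.9]
finger_gap: 38.9
time: 6.62
tool_pos: [502.2, 389.8, 246.0]
tcp_rot: [-179.7, 0.2, 90.1]
ft_force: [-1.0, -0.3, -1.0]
finger_gap: 76.7
time: 6.87
tool_pos: [503.9, 390.9, 335.4]
tcp_rot: [179.9, -0.1, 90.1]
ft_force: [0.3, -0.6, 0.4]
finger_gap: 85.4
[503.93712008 390.93961544 335.39237309] [ 1.79877650e+02 -8.12453492e-02  9.01077665e+01] 85.3766771195992 [ 0.33480337 -0.62300432  0.42898079]
```

View pics/w3.png

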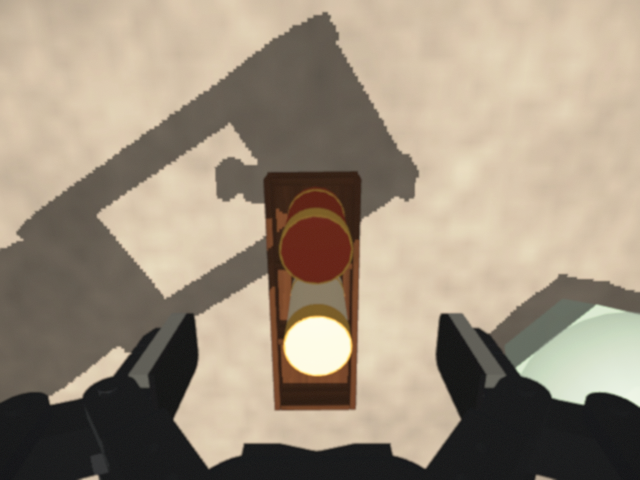

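The rust tin stands in the left cell, with its cap at (316,245). On to the teal tin.

```bash
python3 -m jog '[{"tx":-0.2,"ty":-0.02,"tz":0,"ax":0,"ay":0,"az":0,"hand":1},{"tx":-0.4,"ty":-0.05,"tz":0,"ax":0,"ay":0,"az":0,"hand":1},{"tx":-0.6,"ty":-0.08,"tz":0,"ax":0,"ay":0,"az":0,"hand":1},{"tx":-0.8,"ty":-0.1,"tz":0,"ax":0,"ay":0,"az":0,"hand":1},{"tx":-1,"ty":-0.12,"tz":0,"ax":0,"ay":0,"az":0,"hand":1}]';python3 -m jog '[{"tx":-0.25,"ty":-0.02,"tz":0,"ax":0,"ay":0,"az":0,"hand":1},{"tx":-0.5,"ty":-0.05,"tz":0,"ax":0,"ay":0,"az":0,"hand":1},{"tx":-0.75,"ty":-0.08,"tz":0,"ax":0,"ay":0,"az":0,"hand":1},{"tx":-1,"ty":-0.11,"tz":0,"ax":0,"ay":0,"az":0,"hand":1}]';python3 -m jog '[{"tx":-0.25,"ty":-0.02,"tz":0,"ax":0,"ay":0,"az":0,"hand":1},{"tx":-0.5,"ty":-0.05,"tz":0,"ax":0,"ay":0,"az":0,"hand":1},{"tx":-0.75,"ty":-0.08,"tz":0.1,"ax":0,"ay":0,"az":0,"hand":1},{"tx":-1,"ty":-0.1,"tz":0.2,"ax":0,"ay":0,"az":0,"hand":1}]';python3 -m jog '[{"tx":-0.2,"ty":0,"tz":0,"ax":0,"ay":0,"az":0,"hand":1},{"tx":-0.32,"ty":0,"tz":0.05,"ax":0,"ay":0,"az":0,"hand":1},{"tx":-0.4,"ty":0,"tz":0.05,"ax":0,"ay":0,"az":0,"hand":1},{"tx":-0.4,"ty":0,"tz":0.05,"ax":0,"ay":0,"az":0,"hand":1},{"tx":-0.4,"ty":0,"tz":0.05,"ax":0,"ay":0,"az":0,"hand":1}]'
python3 - <<'E'
from h import *
s=snapshot("wrist");cv2.imwrite("pics/w4.png",s["pixels"][:,:,::-1])
q=sense();print(q["tool_pos"],q["tcp_rot"],q["finger_gap"],q["ft_force"])
E
```

```text
time: 7.33
tool_pos: [485.5, 239.5, 332.3]
tcp_rot: [180.0, -0.0, 90.1]
ft_force: [0.4, 0.2, -0.1]
finger_gap: 85.3
time: 7.67
tool_pos: [469.2, 89.2, 332.5]
tcp_rot: [179.9, -0.0, 90.1]
ft_force: [0.3, -1.1, 0.0]
finger_gap: 85.4
time: 8.0
tool_pos: [454.9, -61.1, 303.4]
tcp_rot: [179.8, 0.1, 90.1]
ft_force: [1.4, -0.2, -0.3]
finger_gap: 85.6
time: 8.42
tool_pos: [455.2, -119.4, 294.9]
tcp_rot: [180.0, -0.0, 90.0]
ft_force: [-0.7, -0.0, -0.8]
finger_gap: 85.5
[ 455.3190743  -118.80551833  294.90845717] [ 1.79978026e+02 -2.25719508e-02  9.00990236e+01] 85.22535612499235 [ 0.67248498  0.05395976 -0.77330714]
```

View pics/w4.png

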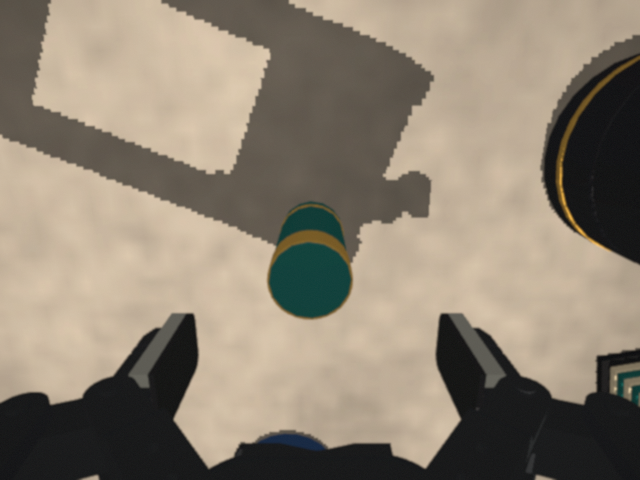

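The teal cap is at (310,277), about 3 mm toward −x, so I'll correct for that and grip.

```bash
python3 -m jog '[{"tx":0,"ty":-0.02,"tz":0.12,"ax":0,"ay":0,"az":0,"hand":1},{"tx":0,"ty":-0.02,"tz":0.26,"ax":0,"ay":0,"az":0,"hand":1},{"tx":0,"ty":-0.02,"tz":0.4,"ax":0,"ay":0,"az":0,"hand":1},{"tx":0,"ty":-0.02,"tz":0.5,"ax":0,"ay":0,"az":0,"hand":1},{"tx":0,"ty":-0.02,"tz":0.54,"ax":0,"ay":0,"az":0,"hand":0.9}]' 40; python3 -m jog '[{"tx":0,"ty":0,"tz":0,"ax":0,"ay":0,"az":0,"hand":0.3},{"tx":0,"ty":0,"tz":0,"ax":0,"ay":0,"az":0,"hand":0.3},{"tx":0,"ty":0,"tz":0,"ax":0,"ay":0,"az":0,"hand":0.3},{"tx":0,"ty":0,"tz":0,"ax":0,"ay":0,"az":0,"hand":0.3},{"tx":0,"ty":0,"tz":0,"ax":0,"ay":0,"az":0,"hand":0.3}]' 40; python3 -m jog '[{"tx":0,"ty":0,"tz":0,"ax":0,"ay":0,"az":0,"hand":0.3},{"tx":0,"ty":0,"tz":0,"ax":0,"ay":0,"az":0,"hand":0.3},{"tx":0,"ty":0,"tz":0,"ax":0,"ay":0,"az":0,"hand":0.3}]' 40
```

```text
time: 8.88
tool_pos: [451.4, -117.6, 211.4]
tcp_rot: [-179.8, -0.1, 90.2]
ft_force: [-0.1, 0.1, -0.1]
finger_gap: 77.5
time: 9.3
tool_pos: [452.9, -119.4, 214.9]
tcp_rot: [179.9, 0.0, 90.1]
ft_force: [-0.5, 1.2, 5.6]
finger_gap: 39.3
time: 9.55
tool_pos: [452.9, -119.5, 214.9]
tcp_rot: [179.9, 0.0, 90.1]
ft_force: [-1.0, 2.4, 7.5]
finger_gap: 39.1
```

```bash
python3 -m jog '[{"tx":0,"ty":0,"tz":-0.1,"ax":0,"ay":0,"az":0,"hand":0.3},{"tx":0,"ty":0,"tz":-0.25,"ax":0,"ay":0,"az":0,"hand":0.3},{"tx":0.05,"ty":0,"tz":-0.4,"ax":0,"ay":0,"az":0,"hand":0.3},{"tx":0.18,"ty":0.05,"tz":-0.5,"ax":0,"ay":0,"az":0,"hand":0.3},{"tx":0.36,"ty":0.1,"tz":-0.55,"ax":0,"ay":0,"az":0,"hand":0.3}]'; python3 -m jog '[{"tx":0.2,"ty":0.05,"tz":0,"ax":0,"ay":0,"az":0,"hand":0.3},{"tx":0.4,"ty":0.1,"tz":0,"ax":0,"ay":0,"az":0,"hand":0.3},{"tx":0.6,"ty":0.15,"tz":0,"ax":0,"ay":0,"az":0,"hand":0.3},{"tx":0.8,"ty":0.2,"tz":0,"ax":0,"ay":0,"az":0,"hand":0.3},{"tx":1,"ty":0.24,"tz":0,"ax":0,"ay":0,"az":0,"hand":0.3}]';python3 -m jog '[{"tx":0.2,"ty":0,"tz":0,"ax":0,"ay":0,"az":0,"hand":0.3},{"tx":0.4,"ty":0,"tz":0,"ax":0,"ay":0,"az":0,"hand":0.3},{"tx":0.6,"ty":0,"tz":0,"ax":0,"ay":0,"az":0,"hand":0.3},{"tx":0.8,"ty":0,"tz":0,"ax":0,"ay":0,"az":0,"hand":0.3},{"tx":0.95,"ty":0,"tz":0,"ax":0,"ay":0,"az":0,"hand":0.3}]';python3 -m jog '[{"tx":0.1,"ty":0,"tz":0,"ax":0,"ay":0,"az":0,"hand":0.3},{"tx":0.2,"ty":0,"tz":0,"ax":0,"ay":0,"az":0,"hand":0.3},{"tx":0.28,"ty":0,"tz":0,"ax":0,"ay":0,"az":0,"hand":0.3},{"tx":0.28,"ty":0,"tz":0,"ax":0,"ay":0,"az":0,"hand":0.3},{"tx":0.28,"ty":0,"tz":0,"ax":0,"ay":0,"az":0,"hand":0.3}]'
python3 - <<'E'
from h import *
q=sense();print(q["tool_pos"],q["tcp_rot"],q["finger_gap"],q["ft_force"])
s=snapshot("wrist");cv2.imwrite("pics/w5.png",s["pixels"][:,:,::-1])
E
```

```text
time: 9.97
tool_pos: [467.9, -66.2, 299.2]
tcp_rot: [179.7, 0.1, 89.9]
ft_force: [1.4, 0.3, -0.4]
finger_gap: 39.4
time: 10.38
tool_pos: [503.0, 86.2, 296.4]
tcp_rot: [179.9, 0.0, 90.1]
ft_force: [0.4, -0.1, -0.9]
finger_gap: 39.1
time: 10.8
tool_pos: [502.2, 229.4, 296.2]
tcp_rot: [180.0, -0.0, 90.1]
ft_force: [1.3, -0.4, -0.6]
finger_gap: 39.1
time: 11.22
tool_pos: [502.4, 269.5, 295.9]
tcp_rot: [-180.0, 0.0, 90.2]
ft_force: [0.1, 0.2, -0.8]
finger_gap: 39.1
[502.38312872 269.46783412 295.94931765] [-1.79999012e+02  1.86335555e-02  9.01573698e+01] 39.11512457823003 [ 0.1161436   0.22952923 -0.80953578]
```

View pics/w5.png

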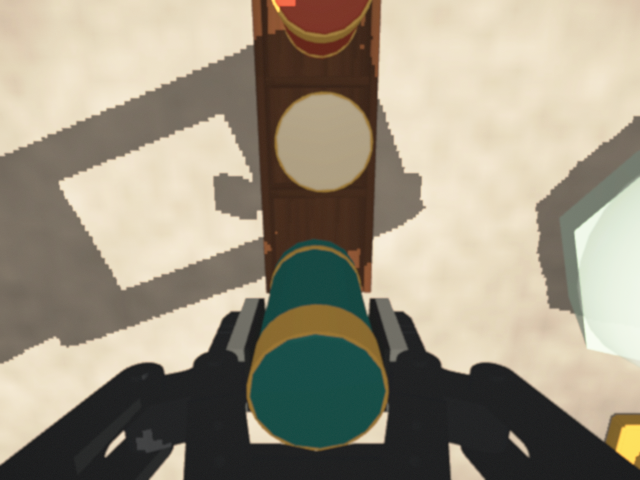

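The teal tin hangs straight over the right cell; its cap is at (317,390). I'll lower it and release.

```bash
python3 -m jog '[{"tx":0,"ty":0.01,"tz":0.1,"ax":0,"ay":0,"az":0,"hand":0.3},{"tx":0,"ty":0.01,"tz":0.2,"ax":0,"ay":0,"az":0,"hand":0.3},{"tx":0,"ty":0.01,"tz":0.3,"ax":0,"ay":0,"az":0,"hand":0.3},{"tx":0,"ty":0.01,"tz":0.37,"ax":0,"ay":0,"az":0,"hand":0.3},{"tx":0,"ty":0.01,"tz":0.42,"ax":0,"ay":0,"az":0,"hand":0.3}]';python3 -m jog '[{"tx":0,"ty":0,"tz":0.04,"ax":0,"ay":0,"az":0,"hand":0.3},{"tx":0,"ty":0,"tz":0.07,"ax":0,"ay":0,"az":0,"hand":0.3},{"tx":0,"ty":0,"tz":0.085,"ax":0,"ay":0,"az":0,"hand":0.3},{"tx":0,"ty":0,"tz":0.09,"ax":0,"ay":0,"az":0,"hand":0.3},{"tx":0,"ty":0,"tz":0.09,"ax":0,"ay":0,"az":0,"hand":0.3}]'
```

```text
time: 11.68
tool_pos: [503.7, 268.2, 231.5]
tcp_rot: [-179.9, 0.0, 90.0]
ft_force: [-0.7, 0.5, -1.5]
finger_gap: 39.1
time: 12.1
tool_pos: [504.2, 269.4, 220.1]
tcp_rot: [179.9, -0.0, 90.1]
ft_force: [0.1, -0.1, -2.0]
finger_gap: 39.2
```

```bash
python3 -m jog '[{"tx":0,"ty":0,"tz":0.012,"ax":0,"ay":0,"az":0,"hand":0.3},{"tx":0,"ty":0,"tz":0.012,"ax":0,"ay":0,"az":0,"hand":0.3}]'; python3 -m jog '[{"tx":0,"ty":0,"tz":0,"ax":0,"ay":0,"az":0,"hand":0.55},{"tx":0,"ty":0,"tz":0,"ax":0,"ay":0,"az":0,"hand":0.9},{"tx":0,"ty":0,"tz":0,"ax":0,"ay":0,"az":0,"hand":0.9},{"tx":0,"ty":0,"tz":-0.05,"ax":0,"ay":0,"az":0,"hand":0.9},{"tx":0,"ty":0,"tz":-0.2,"ax":0,"ay":0,"az":0,"hand":0.9}]';python3 -m jog '[{"tx":0,"ty":0,"tz":-0.2,"ax":0,"ay":0,"az":0,"hand":0.7},{"tx":0,"ty":0,"tz":-0.4,"ax":0,"ay":0,"az":0,"hand":0.7},{"tx":-0.2,"ty":0,"tz":-0.55,"ax":0,"ay":0,"az":0,"hand":0.7},{"tx":-0.4,"ty":0,"tz":-0.6,"ax":0,"ay":0,"az":0,"hand":0.7},{"tx":-0.6,"ty":0,"tz":-0.6,"ax":0,"ay":0,"az":0,"hand":0.7}]'
python3 - <<'E'
from h import *
q=sense();print(q["tool_pos"],q["tcp_rot"],q["joint_pos"])
s=snapshot("scene");cv2.imwrite("pics/s2.png",cv2.resize(s["pixels"][200:460,340:600,::-1],None,fx=2.2,fy=2.2))
W=world(s)
for n,c in(("rust",(503,391)),("cream",(505,332)),("teal",(504,269))):
    u,v=proj(s,(*c,90)).astype(int); P=W[v-14:v+14,u-16:u+16].reshape(-1,3); P=P[abs(P[:,2]-90)<6]; print(n,(P.max(0)/2+P.min(0)/2).round(1),P[:,2].max())
E
```

```text
time: 12.27
tool_pos: [504.4, 269.6, 219.9]
tcp_rot: [179.9, -0.0, 90.1]
ft_force: [-6.7, -3.0, 14.8]
finger_gap: 39.2
time: 12.68
tool_pos: [502.3, 268.5, 244.4]
tcp_rot: [-179.6, 0.2, 90.1]
ft_force: [-0.6, -0.6, 0.6]
finger_gap: 76.5
time: 13.1
tool_pos: [504.9, 178.9, 341.9]
tcp_rot: [179.6, -0.1, 90.2]
ft_force: [0.5, -0.1, -0.3]
finger_gap: 59.8
[504.92521872 178.92054923 341.90515826] [ 1.79643319e+02 -8.17405900e-02  9.01917367e+01] [ 1.40293582e+01 -4.83628763e-01  1.00175517e+02 -6.03329670e-03
  7.99422325e+01  1.38389107e+01]
rust [505.2 392.5  89.4] 94.74546281072185
cream [506.5 332.   89.8] 95.62573618750926
teal [505.8 268.4  89.1] 94.22583278429578
```

View pics/s2.png

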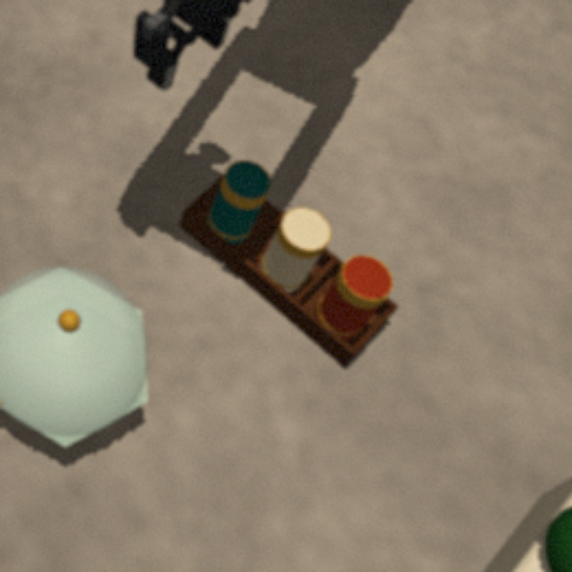

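All three tins stand in the caddy with their tops at about 90 mm. The caps in this crop are teal (247,185), cream (305,230) and rust (367,280). Now the lid.

```bash
python3 -m jog '[{"tx":-0.25,"ty":-0.05,"tz":0,"ax":0,"ay":0,"az":0,"hand":0.7},{"tx":-0.5,"ty":-0.1,"tz":0,"ax":0,"ay":0,"az":0,"hand":0.7},{"tx":-0.75,"ty":-0.15,"tz":0,"ax":0,"ay":0,"az":0,"hand":0.7},{"tx":-1,"ty":-0.18,"tz":0,"ax":0,"ay":0,"az":0,"hand":0.7}]';python3 -m jog '[{"tx":-0.25,"ty":-0.05,"tz":0,"ax":0,"ay":0,"az":0,"hand":0.7},{"tx":-0.5,"ty":-0.1,"tz":0,"ax":0,"ay":0,"az":0,"hand":0.7},{"tx":-0.75,"ty":-0.15,"tz":0,"ax":0,"ay":0,"az":0,"hand":0.7},{"tx":-1,"ty":-0.2,"tz":0,"ax":0,"ay":0,"az":0,"hand":0.7}]';python3 -m jog '[{"tx":-0.25,"ty":-0.05,"tz":0,"ax":0,"ay":0,"az":0,"hand":0.7},{"tx":-0.5,"ty":-0.1,"tz":0,"ax":0,"ay":0,"az":0,"hand":0.7},{"tx":-0.75,"ty":-0.1,"tz":0,"ax":0,"ay":0,"az":0,"hand":0.7},{"tx":-1,"ty":-0.1,"tz":0,"ax":0,"ay":0,"az":0,"hand":0.7}]';python3 -m jog '[{"tx":-0.2,"ty":0,"tz":0.1,"ax":0,"ay":0,"az":0.15,"hand":0.7},{"tx":-0.35,"ty":0,"tz":0.15,"ax":0,"ay":0,"az":0.3,"hand":0.7},{"tx":-0.35,"ty":0,"tz":0.2,"ax":0,"ay":0,"az":0.45,"hand":0.7},{"tx":-0.35,"ty":0,"tz":0.2,"ax":0,"ay":0,"az":0.6,"hand":0.7},{"tx":-0.35,"ty":0,"tz":0.2,"ax":0,"ay":0,"az":0.7,"hand":0.7}]';python3 -m jog '[{"tx":0,"ty":0,"tz":0,"ax":0,"ay":0,"az":0.15,"hand":0.7},{"tx":0,"ty":0,"tz":0,"ax":0,"ay":0,"az":0.3,"hand":0.7},{"tx":0,"ty":0,"tz":0,"ax":0,"ay":0,"az":0.45,"hand":0.7},{"tx":0,"ty":0,"tz":0,"ax":0,"ay":0,"az":0.6,"hand":0.7},{"tx":0,"ty":0,"tz":0,"ax":0,"ay":0,"az":0.75,"hand":0.7}]';python3 -m jog '[{"tx":0,"ty":0,"tz":0,"ax":0,"ay":0,"az":0.15,"hand":0.7},{"tx":0,"ty":0,"tz":0,"ax":0,"ay":0,"az":0.3,"hand":0.7},{"tx":0,"ty":0,"tz":0,"ax":0,"ay":0,"az":0.45,"hand":0.7},{"tx":0,"ty":0,"tz":0,"ax":0,"ay":0,"az":0.6,"hand":0.7},{"tx":0,"ty":0,"tz":0,"ax":0,"ay":0,"az":0.75,"hand":0.7}]';python3 -m jog '[{"tx":0,"ty":0,"tz":0,"ax":0,"ay":0,"az":0.15,"hand":0.7},{"tx":0,"ty":0,"tz":0,"ax":0,"ay":0,"az":0.3,"hand":0.7},{"tx":0,"ty":0,"tz":0,"ax":0,"ay":0,"az":0.45,"hand":0.7},{"tx":0,"ty":0,"tz":0,"ax":0,"ay":0,"az":0.5,"hand":0.7},{"tx":0,"ty":0,"tz":0,"ax":0,"ay":0,"az":0.5,"hand":0.7}]'
python3 - <<'E'
from h import *
q=sense();print(q["tool_pos"],q["tcp_rot"],q["joint_pos"])
s=snapshot("wrist");cv2.imwrite("pics/w6.png",s["pixels"][:,:,::-1])
E
```

```text
time: 13.48
tool_pos: [476.5, 27.9, 338.0]
tcp_rot: [180.0, 0.0, 90.1]
ft_force: [1.7, 0.1, 0.3]
finger_gap: 60.0
time: 13.82
tool_pos: [446.9, -122.5, 338.2]
tcp_rot: [180.0, 0.0, 90.1]
ft_force: [-0.0, -0.2, -0.7]
finger_gap: 59.7
time: 14.15
tool_pos: [432.1, -272.8, 338.3]
tcp_rot: [180.0, 0.0, 90.1]
ft_force: [1.0, -0.1, 0.2]
finger_gap: 60.1
time: 14.57
tool_pos: [432.5, -323.9, 307.0]
tcp_rot: [-179.9, -0.0, 58.2]
ft_force: [-0.2, -0.5, 0.7]
finger_gap: 59.8
time: 14.98
tool_pos: [433.0, -323.4, 308.0]
tcp_rot: [180.0, -0.0, 24.5]
ft_force: [-0.2, -1.1, 0.1]
finger_gap: 59.9
time: 15.4
tool_pos: [433.0, -323.4, 308.0]
tcp_rot: [180.0, -0.0, -9.2]
ft_force: [-0.3, -0.1, -0.1]
finger_gap: 59.9
time: 15.82
tool_pos: [433.0, -323.4, 308.0]
tcp_rot: [180.0, -0.0, -31.5]
ft_force: [0.2, -0.7, 0.0]
finger_gap: 60.1
[ 433.00470445 -323.37896023  307.96379796] [ 1.79997253e+02 -7.42417871e-03 -3.15098257e+01] [-4.21891396e+01  2.12802732e+00  1.01207412e+02 -1.36058450e-03
  7.66567564e+01  7.93210002e+01]
```

View pics/w6.png

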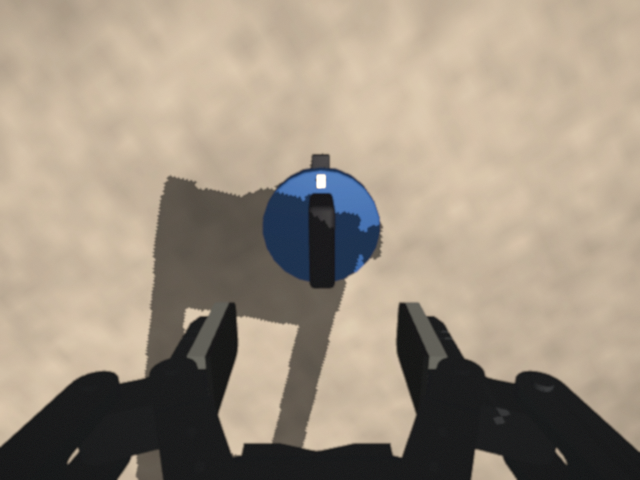

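```bash
cat >> h.py <<'E'
def lidfind(s,zc=18):
    hsv=cv2.cvtColor(s["pixels"],cv2.COLOR_RGB2HSV); m=((hsv[...,0]>100)&(hsv[...,0]<125)&(hsv[...,1]>110)&(hsv[...,2]>35)).astype(np.uint8)
    m[300:]=0
    cs,_=cv2.findContours(m,cv2.RETR_EXTERNAL,cv2.CHAIN_APPROX_NONE); c=max(cs,key=cv2.contourArea)
    (e,r)=cv2.minEnclosingCircle(c); return e,r,ray(s,*e,zc)
E
python3 - <<'E'
from h import *
s=snapshot("wrist"); print(lidfind(s))
for z,p in((18,(321,181)),(6,(320,160)),(58,(322,199)),(58,(322,286)),(58,(309,250)),(58,(335,250))): print(p,ray(s,*p,z).round(1))
print(s["R"].T@-s["t"])
E
```

```text
((320.91229248046875, 225.5), 57.872859954833984, array([ 434.35305933, -326.63826413,   18.        ]))
(321, 181) [ 459.3 -341.8   18. ]
(320, 160) [ 469.6 -347.4    6. ]
(322, 199) [ 456.9 -340.5   58. ]
(322, 286) [ 412.9 -313.9   58. ]
(309, 250) [ 435.7 -319.1   58. ]
(335, 250) [ 428.  -331.6   58. ]
[ 499.78375629 -363.11645689  277.39024121]
```

Lid in the wrist view: disc centre (321,225), bar at u≈322. That is about 2.5 mm off along the jaw direction and about 2 mm along the bar. I'll correct, descend and grip.

```bash
python3 -m jog '[{"tx":0.01,"ty":0.01,"tz":0.12,"ax":0,"ay":0,"az":0,"hand":0.6},{"tx":0.013,"ty":0.017,"tz":0.3,"ax":0,"ay":0,"az":0,"hand":0.6},{"tx":0.013,"ty":0.017,"tz":0.48,"ax":0,"ay":0,"az":0,"hand":0.6},{"tx":0.013,"ty":0.017,"tz":0.6,"ax":0,"ay":0,"az":0,"hand":0.6},{"tx":0.013,"ty":0.017,"tz":0.68,"ax":0,"ay":0,"az":0,"hand":0.6}]' 60; python3 -m jog '[{"tx":0,"ty":0,"tz":0.03,"ax":0,"ay":0,"az":0,"hand":0.5},{"tx":0,"ty":0,"tz":0.05,"ax":0,"ay":0,"az":0,"hand":0.4},{"tx":0,"ty":0,"tz":0.05,"ax":0,"ay":0,"az":0,"hand":0.05},{"tx":0,"ty":0,"tz":0.05,"ax":0,"ay":0,"az":0,"hand":0.05},{"tx":0,"ty":0,"tz":0.05,"ax":0,"ay":0,"az":0,"hand":0.05}]' 60; python3 -m jog '[{"tx":0,"ty":0,"tz":0,"ax":0,"ay":0,"az":0,"hand":0.05},{"tx":0,"ty":0,"tz":0,"ax":0,"ay":0,"az":0,"hand":0.05},{"tx":0,"ty":0,"tz":0,"ax":0,"ay":0,"az":0,"hand":0.05},{"tx":0,"ty":0,"tz":0,"ax":0,"ay":0,"az":0,"hand":0.05}]' 60
```

```text
time: 16.33
tool_pos: [432.6, -325.9, 203.2]
tcp_rot: [-180.0, 0.2, -31.3]
ft_force: [0.3, 0.3, 0.3]
finger_gap: 51.1
time: 16.75
tool_pos: [433.9, -327.0, 199.6]
tcp_rot: [180.0, -0.1, -31.4]
ft_force: [0.0, 0.1, -1.7]
finger_gap: 14.4
time: 17.08
tool_pos: [433.8, -327.0, 199.4]
tcp_rot: [180.0, -0.1, -31.4]
ft_force: [-0.8, -0.3, 6.7]
finger_gap: 14.2
```

```bash
python3 -m jog '[{"tx":0,"ty":0,"tz":-0.1,"ax":0,"ay":0,"az":0,"hand":0.05},{"tx":0,"ty":0,"tz":-0.25,"ax":0,"ay":0,"az":0,"hand":0.05},{"tx":0,"ty":0,"tz":-0.45,"ax":0,"ay":0,"az":-0.1,"hand":0.05},{"tx":0,"ty":0,"tz":-0.65,"ax":0,"ay":0,"az":-0.25,"hand":0.05},{"tx":0,"ty":0,"tz":-0.85,"ax":0,"ay":0,"az":-0.4,"hand":0.05}]'; python3 -m jog '[{"tx":0,"ty":0,"tz":-0.05,"ax":0,"ay":0,"az":-0.15,"hand":0.05},{"tx":0,"ty":0,"tz":-0.05,"ax":0,"ay":0,"az":-0.3,"hand":0.05},{"tx":0,"ty":0,"tz":-0.05,"ax":0,"ay":0,"az":-0.35,"hand":0.05},{"tx":0,"ty":0,"tz":-0.05,"ax":0,"ay":0,"az":-0.35,"hand":0.05},{"tx":0,"ty":0,"tz":-0.05,"ax":0,"ay":0,"az":-0.35,"hand":0.05}]'
python3 - <<'E'
from h import *
q=sense();print(q["tool_pos"],q["tcp_rot"],q["joint_pos"],q["finger_gap"],q["ft_force"])
s=snapshot("wrist");cv2.imwrite("pics/w7.png",s["pixels"][:,:,::-1])
E
```

```text
time: 17.5
tool_pos: [433.0, -326.2, 326.4]
tcp_rot: [-180.0, 0.1, -13.1]
ft_force: [0.2, 0.5, -1.7]
finger_gap: 14.6
time: 17.92
tool_pos: [433.2, -326.4, 332.8]
tcp_rot: [-180.0, 0.0, 2.3]
ft_force: [0.6, 0.1, -2.0]
finger_gap: 14.6
[ 433.19130309 -326.40821311  332.80174615] [-1.79972842e+02  2.54905962e-02  2.25142323e+00] [-4.24149208e+01  1.18772707e+00  9.94737603e+01  1.41999967e-03
  7.93757331e+01  4.53333998e+01] 14.57060354829239 [ 0.58645977  0.08448162 -2.01571241]
```

View pics/w7.png

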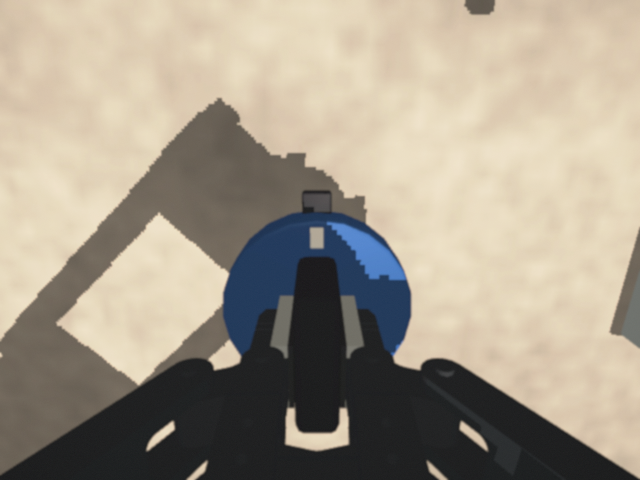

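```bash
python3 - <<'E'
from h import *
s=snapshot("wrist")
for z,p in((191.4,(318,258)),(191.4,(318,431)),(151.4,(317,228)),(151.4,(317,248))): print(p,ray(s,*p,z).round(1))
E
python3 -m jog '[{"tx":0.1,"ty":-0.1,"tz":0,"ax":0,"ay":0,"az":0,"hand":0.05},{"tx":0.25,"ty":-0.27,"tz":0,"ax":0,"ay":0,"az":0,"hand":0.05},{"tx":0.43,"ty":-0.46,"tz":0,"ax":0,"ay":0,"az":0,"hand":0.05},{"tx":0.61,"ty":-0.65,"tz":0,"ax":0,"ay":0,"az":0,"hand":0.05},{"tx":0.78,"ty":-0.83,"tz":0,"ax":0,"ay":0,"az":0,"hand":0.05}]';python3 -m jog '[{"tx":0.2,"ty":-0.2,"tz":0,"ax":0,"ay":0,"az":0,"hand":0.05},{"tx":0.4,"ty":-0.4,"tz":0,"ax":0,"ay":0,"az":0,"hand":0.05},{"tx":0.55,"ty":-0.58,"tz":0,"ax":0,"ay":0,"az":0,"hand":0.05},{"tx":0.7,"ty":-0.75,"tz":0,"ax":0,"ay":0,"az":0,"hand":0.05},{"tx":0.78,"ty":-0.83,"tz":0,"ax":0,"ay":0,"az":0,"hand":0.05}]';python3 -m jog '[{"tx":0,"ty":0,"tz":0,"ax":0,"ay":0,"az":0,"hand":0.05},{"tx":0,"ty":0,"tz":0,"ax":0,"ay":0,"az":0,"hand":0.05},{"tx":0,"ty":0,"tz":0,"ax":0,"ay":0,"az":0,"hand":0.05}]'
python3 - <<'E'
from h import *
q=sense();print(q["tool_pos"],q["tcp_rot"],q["joint_pos"],q["finger_gap"],q["ft_force"])
s=snapshot("wrist");cv2.imwrite("pics/w8.png",s["pixels"][:,:,::-1])
s=snapshot("scene");cv2.imwrite("pics/s8.png",cv2.resize(s["pixels"][100:300,180:420,::-1],None,fx=3,fy=3))
E
```

```text
(318, 258) [ 469.5 -324.5  191.4]
(318, 431) [ 408.4 -326.9  191.4]
(317, 228) [ 466.6 -324.4  151.4]
(317, 248) [ 458.6 -324.7  151.4]
time: 18.43
tool_pos: [546.0, -195.9, 332.9]
tcp_rot: [-180.0, 0.0, 2.2]
ft_force: [0.4, -1.0, -1.2]
finger_gap: 14.9
time: 18.85
tool_pos: [658.5, -64.4, 332.5]
tcp_rot: [-179.9, -0.0, 2.4]
ft_force: [-0.3, -1.0, -1.1]
finger_gap: 14.1
time: 19.1
tool_pos: [656.5, -68.7, 332.5]
tcp_rot: [180.0, 0.1, 2.3]
ft_force: [-0.1, -0.2, -1.0]
finger_gap: 14.1
[656.50153271 -68.65224551 332.5208571 ] [1.79987284e+02 7.68218604e-02 2.31530156e+00] [-1.04100408e+01  1.90115831e+01  7.95336458e+01 -2.96495841e-02
  8.15269060e+01  7.72790363e+01] 14.094777170674638 [-0.11624574 -0.23699943 -0.96697349]
```

View pics/w8.png

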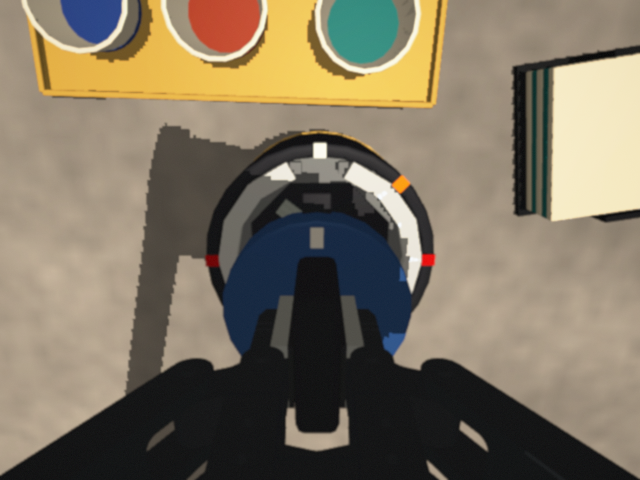

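View pics/s8.png

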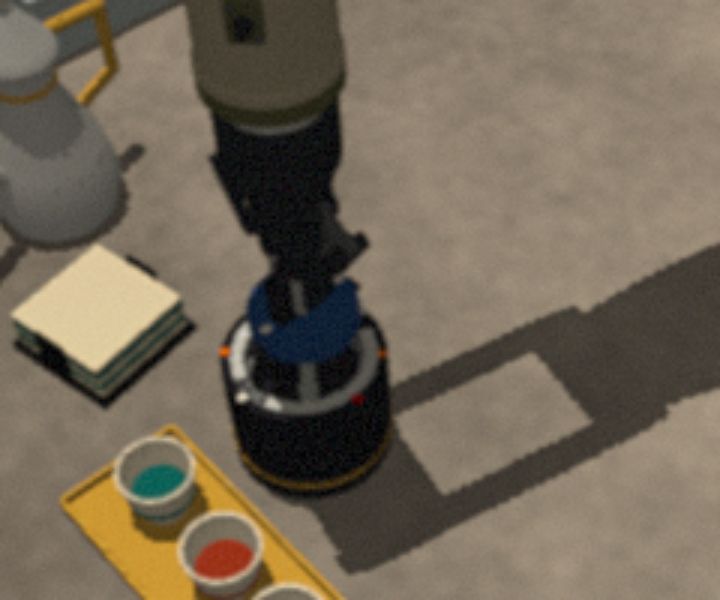

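Run:
```python
from h import *
s=snapshot("wrist")
q=sense();T=q["tool_pos"];y=np.radians(2.3)
def show(n,p,z):
    X=ray(s,*p,z); d=X-T; print(n,X.round(1),"tool",(d[0]*np.cos(y)+d[1]*np.sin(y)).round(1),(d[0]*np.sin(y)-d[1]*np.cos(y)).round(1))
def bl(m):
    n,l,st,ce=cv2.connectedComponentsWithStats(m.astype(np.uint8)); return [(ce[i].round(1),st[i,4]) for i in range(1,n) if st[i,4]>25]
h=cv2.cvtColor(s["pixels"],cv2.COLOR_RGB2HSV);H,S,V=[h[...,i].astype(int) for i in range(3)]
reg=np.zeros(H.shape,bool);reg[130:350,195:445]=1
red=bl(reg&((H<4)|(H>176))&(S>200)&(V>120));org=bl(reg&(H>8)&(H<20)&(S>200)&(V>150))
print(red,org)
for c,_ in red: show("red",c,100)
for c,_ in org: show("orange",c,100)
show("white",(320,150),100); show("lidmark",(317,238),151.4); show("lidlug?",(317,201),151.4)
for c,_ in red:
    u,v=map(int,c); print(world(s)[v,u])
print("z at lidmark",world(s)[238,317],"white",world(s)[150,320], "bar end far",world(s)[262,317],"bar near",world(s)[425,317])
```

```text
[(array([426.5, 258.7]), np.int32(127))] [(array([399. , 183.7]), np.int32(164))]
red [ 660.  -125.9  100. ] tool 1.3 56.6
orange [ 698.8 -107.6  100. ] tool 40.9 39.9
white [713.7 -67.9 100. ] tool 57.3 0.9
lidmark [685.7 -67.5 151.4] tool 29.4 -0.6
lidlug? [700.2 -67.  151.4] tool 43.9 -0.6
[ 660.47790613 -125.49391566  100.35494196]
z at lidmark [686.29668634 -67.50539694 153.26374463] white [713.73631108 -67.93032036 100.56205551] bar end far [679.55727975 -67.76071564 160.98830177] bar near [634.51571304 -69.48864742 192.20685752]
```

From the wrist marks, the grinder centre lies at tool (+1.1,+0.3) mm and the lid axis at about (−2.3,−0.6), so I shift +3.4 and +0.8 mm. The yaw is within about half a degree. Descending gently.

```bash
python3 -m jog '[{"tx":0.022,"ty":0.006,"tz":0.04,"ax":0,"ay":0,"az":0,"hand":0.05},{"tx":0.022,"ty":0.006,"tz":0.1,"ax":0,"ay":0,"az":0,"hand":0.05},{"tx":0.022,"ty":0.006,"tz":0.16,"ax":0,"ay":0,"az":0,"hand":0.05},{"tx":0.022,"ty":0.006,"tz":0.2,"ax":0,"ay":0,"az":0,"hand":0.05},{"tx":0.022,"ty":0.006,"tz":0.2,"ax":0,"ay":0,"az":0,"hand":0.05}]'
python3 - <<'E'
from h import *
s=snapshot("wrist");cv2.imwrite("pics/w9.png",s["pixels"][:,:,::-1])
s=snapshot("scene");cv2.imwrite("pics/s9.png",cv2.resize(s["pixels"][180:280,230:340,::-1],None,fx=5,fy=5))
E
```

```text
time: 19.67
tool_pos: [659.3, -68.9, 299.9]
tcp_rot: [-179.9, 0.3, 2.3]
ft_force: [-0.3, 0.7, -1.9]
finger_gap: 14.4
```

View pics/w9.png

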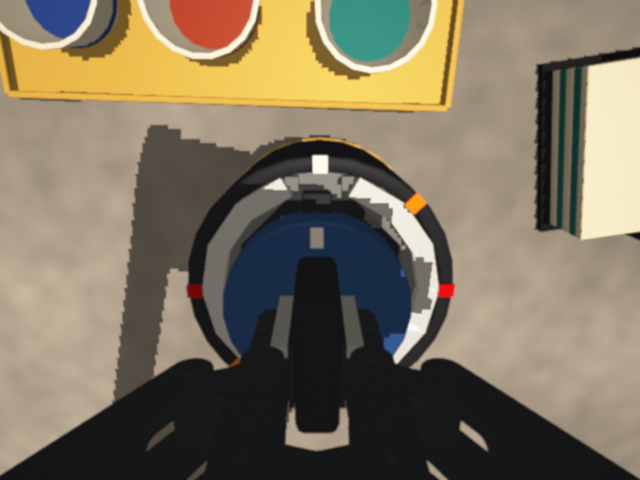

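View pics/s9.png

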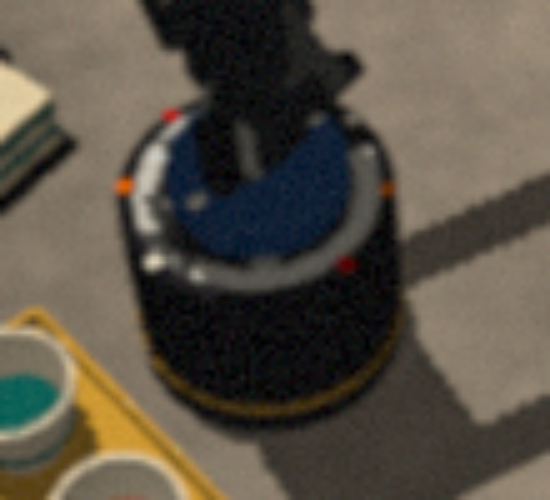

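The grinder's red marks are at (195,291) and (446,291), so their middle is at u=320.5 against the lid at 317. That is still about 1.3 mm toward +ty. I'll nudge and lower.

```bash
python3 -m jog '[{"tx":0,"ty":0.009,"tz":0.01,"ax":0,"ay":0,"az":0,"hand":0.05},{"tx":0,"ty":0.009,"tz":0.025,"ax":0,"ay":0,"az":0,"hand":0.05},{"tx":0,"ty":0.009,"tz":0.04,"ax":0,"ay":0,"az":0,"hand":0.05},{"tx":0,"ty":0.009,"tz":0.05,"ax":0,"ay":0,"az":0,"hand":0.05}]';python3 -m jog '[{"tx":0,"ty":0,"tz":0.01,"ax":0,"ay":0,"az":0,"hand":0.05},{"tx":0,"ty":0,"tz":0.02,"ax":0,"ay":0,"az":0,"hand":0.05},{"tx":0,"ty":0,"tz":0.03,"ax":0,"ay":0,"az":0,"hand":0.05},{"tx":0,"ty":0,"tz":0.03,"ax":0,"ay":0,"az":0,"hand":0.05}]'
```

```text
time: 20.1
tool_pos: [660.3, -70.3, 295.6]
tcp_rot: [180.0, -0.0, 2.4]
ft_force: [0.6, 0.0, -1.5]
finger_gap: 14.1
time: 20.43
tool_pos: [660.2, -70.2, 290.7]
tcp_rot: [-180.0, 0.0, 2.4]
ft_force: [-0.0, 0.6, -1.8]
finger_gap: 14.1
```

```bash
python3 -m jog '[{"tx":0,"ty":0,"tz":0.01,"ax":0,"ay":0,"az":0,"hand":0.05},{"tx":0,"ty":0,"tz":0.02,"ax":0,"ay":0,"az":0,"hand":0.05},{"tx":0,"ty":0,"tz":0.03,"ax":0,"ay":0,"az":0,"hand":0.05},{"tx":0,"ty":0,"tz":0.03,"ax":0,"ay":0,"az":0,"hand":0.05}]';python3 -m jog '[{"tx":0,"ty":0,"tz":0.01,"ax":0,"ay":0,"az":0,"hand":0.05},{"tx":0,"ty":0,"tz":0.015,"ax":0,"ay":0,"az":0,"hand":0.05},{"tx":0,"ty":0,"tz":0.015,"ax":0,"ay":0,"az":0,"hand":0.05},{"tx":0,"ty":0,"tz":0.015,"ax":0,"ay":0,"az":0,"hand":0.05}]';python3 - <<'E'
from h import *
q=sense();print(q["tool_pos"],q["wrist_torque"],q["ft_force"])
s=snapshot("wrist");cv2.imwrite("pics/w10.png",s["pixels"][:,:,::-1])
s=snapshot("scene");cv2.imwrite("pics/s10.png",cv2.resize(s["pixels"][180:280,230:340,::-1],None,fx=5,fy=5))
E
```

```text
time: 20.77
tool_pos: [660.2, -70.3, 286.2]
tcp_rot: [-180.0, 0.0, 2.4]
ft_force: [0.0, 0.2, -1.9]
finger_gap: 14.0
time: 21.1
tool_pos: [660.3, -70.3, 284.5]
tcp_rot: [180.0, -0.0, 2.4]
ft_force: [-0.4, 0.6, -0.7]
finger_gap: 14.4
[660.3360874  -70.29314134 284.4922024 ] [-0.02778109  0.00886523 -0.01960554] [-0.40448371  0.5535136  -0.72140674]
```

View pics/w10.png

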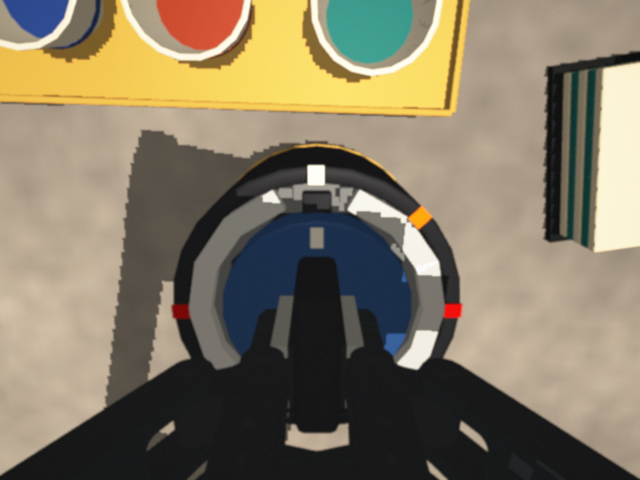

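View pics/s10.png

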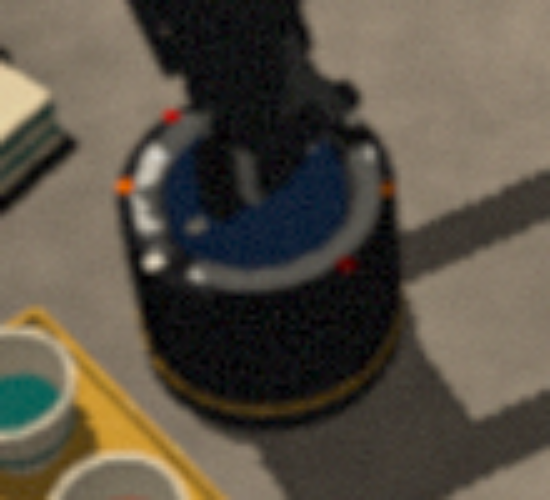

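Lid and grinder are now laterally centred: reds at (181,311) and (453,311), mark and lug at u=317. I'll press slightly to confirm it is seated and measure the fore-aft offset.

```bash
python3 -m jog '[{"tx":0,"ty":0,"tz":0.006,"ax":0,"ay":0,"az":0,"hand":0.05},{"tx":0,"ty":0,"tz":0.012,"ax":0,"ay":0,"az":0,"hand":0.05},{"tx":0,"ty":0,"tz":0.012,"ax":0,"ay":0,"az":0,"hand":0.05}]';python3 - <<'E'
from h import *
s=snapshot("wrist");W=world(s)
for p,z in(((181,311),100),((453,311),100),((316,175),100),((420,216),100),((317,238),103),): print(p,ray(s,*p,z).round(1),W[p[1],p[0]].round(1))
q=sense();print(q["tool_pos"],q["wrist_torque"],q["ft_force"])
E
```

```text
time: 21.45
tool_pos: [660.4, -70.3, 284.3]
tcp_rot: [180.0, -0.0, 2.4]
ft_force: [-5.7, 0.4, 8.2]
finger_gap: 14.2
(181, 311) [655.1 -13.5 100. ] [655.4 -13.6 100.4]
(453, 311) [ 659.7 -126.1  100. ] [ 659.9 -125.9  100.5]
(316, 175) [713.8 -67.1 100. ] [713.9 -67.1 100.7]
(420, 216) [ 699.6 -107.7  100. ] [ 700.  -107.3  101.6]
(317, 238) [690.1 -68.5 103. ] [690.4 -68.4 103.9]
[660.43418998 -70.29115705 284.34443983] [ 0.17097097  0.87529275 -0.01390117] [-5.64057209  1.01816371  9.32725141]
```

It's seated: contact came at TCP z 284.4, exactly as expected. The lid axis is (657.8,−69.8) and the mouth (657.4,−69.8). The lid axis sits 2.6 mm behind the TCP along tool x, so I turn clockwise about the lid axis with a small ty compensation.

```bash
python3 -m jog '[{"tx":0,"ty":0.001,"tz":-0.006,"ax":0,"ay":0,"az":0.05,"hand":0.05},{"tx":0,"ty":0.002,"tz":-0.006,"ax":0,"ay":0,"az":0.12,"hand":0.05},{"tx":0,"ty":0.003,"tz":-0.006,"ax":0,"ay":0,"az":0.2,"hand":0.05},{"tx":0,"ty":0.004,"tz":-0.006,"ax":0,"ay":0,"az":0.28,"hand":0.05},{"tx":-0.001,"ty":0.005,"tz":-0.006,"ax":0,"ay":0,"az":0.355,"hand":0.05}]' 80;python3 - <<'E'
from h import *
q=sense();print(q["tool_pos"],q["wrist_torque"],q["ft_force"])
s=snapshot("wrist");cv2.imwrite("pics/w11.png",s["pixels"][:,:,::-1])
E
```

```text
time: 21.92
tool_pos: [660.4, -71.1, 284.5]
tcp_rot: [180.0, -0.1, -13.8]
ft_force: [-0.3, -0.2, 2.3]
finger_gap: 13.9
[660.43911008 -71.11251101 284.46538217] [-0.03974501  0.18530649  0.0050378 ] [-0.33122136 -0.17164199  2.25971773]
```

View pics/w11.png

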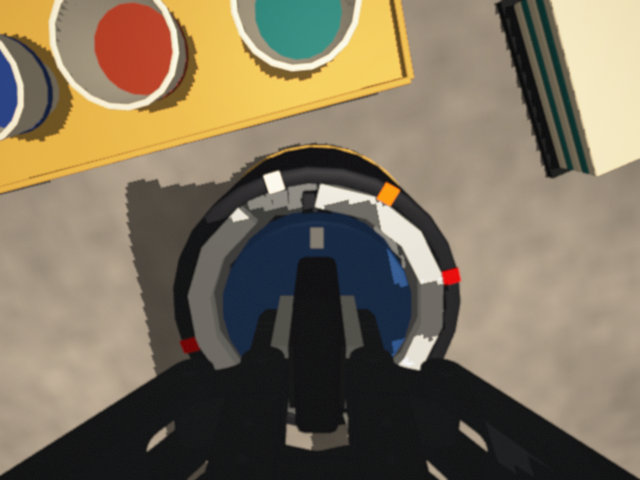

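The lid mark stays at (317,238) in the hand while the white mark moved to (274,182). So the lid turned with the gripper, and the lug is going under the ring. I'll continue.

```bash
python3 -m jog '[{"tx":0,"ty":0.001,"tz":0,"ax":0,"ay":0,"az":0.07,"hand":0.05},{"tx":0,"ty":0.002,"tz":0,"ax":0,"ay":0,"az":0.14,"hand":0.05},{"tx":0,"ty":0.003,"tz":0,"ax":0,"ay":0,"az":0.21,"hand":0.05},{"tx":0,"ty":0.004,"tz":0,"ax":0,"ay":0,"az":0.28,"hand":0.05},{"tx":-0.001,"ty":0.005,"tz":0,"ax":0,"ay":0,"az":0.355,"hand":0.05}]';python3 -m jog '[{"tx":0,"ty":0.001,"tz":0,"ax":0,"ay":0,"az":0.07,"hand":0.05},{"tx":0,"ty":0.002,"tz":0,"ax":0,"ay":0,"az":0.14,"hand":0.05},{"tx":0,"ty":0.003,"tz":0,"ax":0,"ay":0,"az":0.21,"hand":0.05},{"tx":0,"ty":0.004,"tz":0,"ax":0,"ay":0,"az":0.28,"hand":0.05},{"tx":-0.001,"ty":0.005,"tz":0,"ax":0,"ay":0,"az":0.34,"hand":0.05}]';python3 -m jog '[{"tx":0,"ty":0,"tz":0,"ax":0,"ay":0,"az":0,"hand":0.05},{"tx":0,"ty":0,"tz":0,"ax":0,"ay":0,"az":0,"hand":0.05},{"tx":0,"ty":0,"tz":0,"ax":0,"ay":0,"az":0,"hand":0.05}]';python3 - <<'E'
from h import *
q=sense();print(q["tool_pos"],q["tcp_rot"],q["wrist_torque"],q["ft_force"])
s=snapshot("wrist");cv2.imwrite("pics/w12.png",s["pixels"][:,:,::-1])
s=snapshot("top");cv2.imwrite("pics/t12.png",s["pixels"][:,:,::-1])
s=snapshot("scene");cv2.imwrite("pics/s12.png",s["pixels"][:,:,::-1])
E
```

```text
time: 22.38
tool_pos: [660.2, -71.9, 284.4]
tcp_rot: [-180.0, -0.1, -29.7]
ft_force: [0.4, -0.2, 2.8]
finger_gap: 13.3
time: 22.8
tool_pos: [659.7, -72.5, 284.4]
tcp_rot: [-180.0, -0.1, -45.0]
ft_force: [0.6, -0.5, 3.2]
finger_gap: 14.1
time: 23.05
tool_pos: [659.8, -72.4, 284.4]
tcp_rot: [-180.0, -0.1, -44.8]
ft_force: [-0.6, -0.7, 6.1]
finger_gap: 13.8
[659.75080888 -72.44115843 284.40724474] [-1.79953236e+02 -8.77309067e-02 -4.47601768e+01] [-0.18105216  0.00805237  0.12834048] [-0.60530497 -0.72382831  6.12223657]
```

View pics/w12.png

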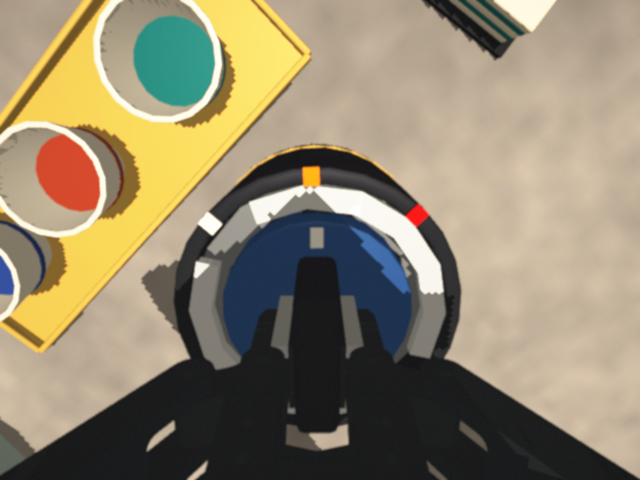

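View pics/t12.png

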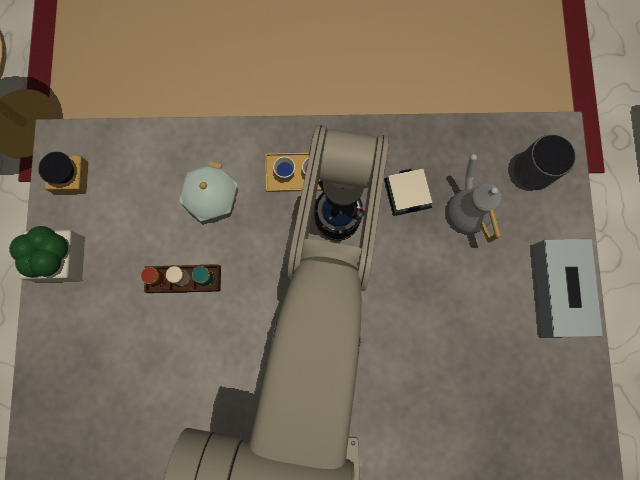

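View pics/s12.png

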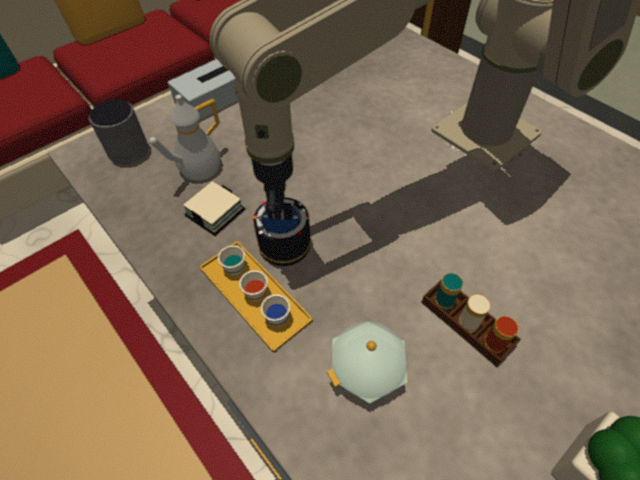

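The lid mark at (317,238) sits just past the orange mark at (311,176), about 2.5° of lead that the lug play takes up. The wrist moment of 0.128 N m agrees with the spring at half-way. Tins and bystanders stand. I'll hold briefly to check it is steady, then hand in.

```bash
python3 -m jog '[{"tx":0,"ty":0,"tz":0,"ax":0,"ay":0,"az":0,"hand":0.05},{"tx":0,"ty":0,"tz":0,"ax":0,"ay":0,"az":0,"hand":0.05},{"tx":0,"ty":0,"tz":0,"ax":0,"ay":0,"az":0,"hand":0.05},{"tx":0,"ty":0,"tz":0,"ax":0,"ay":0,"az":0,"hand":0.05},{"tx":0,"ty":0,"tz":0,"ax":0,"ay":0,"az":0,"hand":0.05}]';python3 - <<'E'
from h import *
q=sense();print(q["tool_pos"],q["tcp_rot"],q["wrist_torque"],q["ft_force"],abs(q["qd"]).max())
W=world(snapshot("wrist")); s=snapshot("wrist")
for p,z in(((311,176),100),((416,215),100),((317,238),103)): print(ray(s,*p,z).round(1))
s=snapshot("scene");W=world(s)
for n,c in(("rust",(503,391)),("cream",(505,332)),("teal",(504,269))):
    u,v=proj(s,(*c,90)).astype(int); P=W[v-14:v+14,u-16:u+16].reshape(-1,3); P=P[abs(P[:,2]-90)<6]; print(n,(P.max(0)/2+P.min(0)/2).round(1))
hand_in()
E
```

```text
time: 23.62
tool_pos: [659.8, -72.5, 284.4]
tcp_rot: [-180.0, -0.1, -44.8]
ft_force: [0.4, -0.3, 5.7]
finger_gap: 14.1
[659.7545982  -72.4610447  284.39825269] [-1.79952550e+02 -8.63359682e-02 -4.47720489e+01] [-0.2101082   0.01340303  0.12956058] [ 0.35528729 -0.34669574  5.72060646] 0.13880808419480642
[ 699.1 -107.4  100. ]
[ 660.1 -125.4  100. ]
[681.  -92.6 103. ]
rust [505.8 392.3  88.9]
cream [506.  331.6  88.9]
teal [505.1 268.3  88.9]
the job is handed in; nothing more can be done
```

The job is handed in: both tins are in the caddy, and the arm is holding the lid at about the half-way mark. It finished at about 24 s of the 72 s allowed. No verdict was reported.

- **Tins:** the rust-red tin stands in the left cell and the teal tin in the right, both released. In the last scene view their tops were level with the cream tin's, at about 89 mm, and within about 3 mm of the cell centres.
- **Lid seating:** the lugs went through the notches. The lid met the collar at the expected height (TCP z 284.4 mm). Its axis was about 1 mm from the mouth centre, by the last reading.
- **Lid turn:** I turned it 47° clockwise about its own axis. The lid mark sits about 2.5° past the orange mark, which allows for the lug play. The steady wrist moment of 0.13 N m matches the spring at half-way, so the collar should be at about 43–47°.
- **Lock and grip:** the turn stayed well short of the lock click, and the lid is still gripped at 80 N.
- **Bystanders:** they look untouched in the last pictures. The arm hid the red and teal cups in the top view, but the scene view shows them in place.
- **Disagreements:** no check failed. Camera and tool positions differed by 1–3 mm, which I corrected from the wrist-camera marks before inserting the lid. I could not read the collar angle directly; it is inferred from the marks, tool yaw and moment.

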